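# Fit a fresh D cell into the battery holder of a field meter

### The arm

A 6-joint arm with a two-finger parallel gripper is mounted at the origin on the work surface. World frame = base frame: x ahead of the robot, y to its left, z up, the work surface at z = 0. Lengths are in m, angles in rad, forces in N, time in s.
With the tool pointing down it reaches from about 0.225 to 0.875 m from the base axis. Payload 3.4 kg.
Tool frame: the origin (TCP) lies midway between the tips of the shut fingers; the grasp point (between the pads) lies 19 mm behind it; x points along the fingers, z is the direction in which the jaws open and shut, and the axes are right-handed (so a half turn about x gives the same grasp; the last joint's range is limited). The gripper opens to 85 mm and grips with 20 to 120 N. Pads are 22 mm wide; open, the fingers measure 114 mm over their backs; the gripper's body (76 mm by 85 mm) begins 54 mm behind the grasp point. The pads swing forward as they close: fully open they stand 13 mm farther back than shut.
Start: joints at [1.133, 0.276, 1.505, -0, 1.361, -0.121], TCP at [0.179, 0.546, 0.231] pointing down, gripper open.
Joint ranges: [-2.89, 2.89], [-0.75, 2.08], [0.22, 2.7], [-1.18, 4.32], [0.11, 2.71], [-2.7, 2.7]. Speed limits (rad/s): [2.57, 2.57, 3.14, 3.14, 3.14, 3.14].

### API

Orientations are given as a unit quaternion [w, x, y, z].
In Python, from rig import manip, eyes gives the robot as it stands. The module is installed in compiled form; this text tells all that it offers.
- The arm moves only by the shell command python3 -m crank 'ROWS' [FORCE]. ROWS is JSON, a list of rows, each a list of 7 numbers: the shift along the tool's x, y, z in cm, then the turn, a rotation vector about the tool's x, y, z in degrees, then the finger opening in cm, from 0 to 8.54. A call has 1 to 5 rows; each row is the pose to reach, as a shift and turn from the pose commanded when the call began, along the tool's axes at that moment; what a row does not reach only later rows make up. A row lasts 1/8 s, in which the tool goes at most 62.5 mm and 10.7 degrees, less where a joint would pass 70% of its speed; a pose out of reach is approached as far as the arm can. A call with a gripper value outside its range is refused whole. The fingers move at their own pace and stop on an object; FORCE is the grip in N (left out, the last holds). Time passes only in rows, so rows that repeat a pose let the fingers close. It gives the time, the measured TCP pose, the force and the opening at its end, in the units of the state.
- manip.get_state(): the state, without advancing time (a new reading comes with each control period).
- eyes.get_image(name): name is "side" or "top" or "wrist"; returns a dict with "color" (480x640x3 uint8, blue, green, red), "z_map" (480x640 float32, m along the optical axis (not along the pixel's ray), 0 where there is no reading), "vertical_fov" (degrees; the focal length in pixels is half the picture's height over the tangent of half this angle, whatever the lens; pixels are square), "cx", "cy" (the principal point, pixels), "dist" ([k1, k2, p1, p2, k3] as OpenCV has them; the pictures are not rectified), "eye" and "attitude" of the camera in the world. Camera axes: x right, y up, looking along -z (the intrinsics and any distortion apply to the point x, -y, -z); pixel columns grow to the right and rows downward; lengths in m; the calibration is good to about 2 mm. A picture is of the moment at which its call begins.
- manip.sign_off(): hands the job in, once; it reports no verdict.
The state is a dict: "clock": time; "qpos": joint angles; "qd": joint speeds; "effort": joint torques, N m; "position": TCP position; "ee_rot": TCP orientation; "contact_force": force on the tool from outside, world axes, zero at the start; "moment": the same for the moment, N m; "width": finger opening in m.
Only numpy, scipy, OpenCV 4.12 (cv2) and the standard library are available. Lean on these libraries where they do the work, as an engineer would, in place of code of your own. Each camera call takes 0.05 s, during which the arm holds its last target.

### The job

Fit the larger of the two cells from the white tray into the battery holder of the meter that lies open on its face: set the cell's flat end against the coil spring with its nub end raised, push the spring back, then drop the nub end in behind the contact plate and press the cell fully down, so that it lies level and the spring holds it. Feel your way gently, never forcing the cell or leaning on the meter, then let go, and leave the smaller cell, the jar, the tube rack and the loose cover where they are.

Things in the scene. Friction and masses are not known exactly. Their poses are not given: they have to be found in the camera images.
- cell: The D cell, the larger of the two: grey cylinder 33 mm in diameter, 61.5 mm long overall (58.5 mm body plus a 3 mm steel nub 10 mm across), about 0.14 kg. Origin at the middle of the overall length, on the axis; x along the axis to the nub end (y, z turn as it rolls). Starts lying level in one groove of the tray, nub more or less away from the robot.
- cell_nub (a point): Centre of the nub's end face of the D cell, 30.75 mm from its origin.
- cell_flat (a point): Centre of the D cell's flat end, 30.75 mm from its origin the other way.
- meter: Teal meter case, fixed face down, back cover off: walls 20 mm high, 115 mm wide. Origin on the bench below the nominal middle of the battery holder; x along the case from the holder's spring end to its contact-plate end, z up; the case spans x -64 to +130 mm, circuit board in the far part. The black holder inside, screwed through slots, sits up to 6 mm off nominal either way along x, fixed, not measured.
- bay (a point): Nominal centre of the seated cell, axes as the meter's, 32.5 mm above the bench; truly up to 6 mm either way along x. Around it: holder floor 16 mm above the bench; two side rails 5 mm high and 26 mm apart centre the lying cell; above that floor the spring-end wall is 25 mm high, the contact-end wall with its plate 20 mm high and 5.5 mm thick, both 36 mm wide.
- spring_tip (a point): Nominal tip of the relaxed coil spring, 28.5 mm to -x of the meter's origin, at the lying cell's axis height; like the holder truly up to 6 mm either way along x. It ends in a 13 mm disc, 13 mm in front of the spring's wall; it is short and stiff, gives 3 N per mm and goes solid after 7 mm. A seated cell holds it in 2 mm (6 N). More than 17 N on it overstrains it.
- plate (a point): Nominal middle of the steel plus contact plate's inner face, 31 mm to +x of the meter's origin, truly up to 6 mm either way with the holder, always 59.5 mm from the relaxed spring's tip. To bring the nub end down past it the spring must be held in about 4 to 5 mm (12 to 15 N). Friction holds the cell up: it has to be pressed down onto the floor. Over 32 N in all between cell and meter harms it.
- tray: Low white ribbed plastic tray, 100 x 190 mm, fixed; its floor is 3 mm above the bench, its ribs end 8 mm above the bench. Origin in the middle of its underside; two grooves along its x, at y = +40 and -40 mm, the D cell in one and the small cell in the other.
- small_cell: The C cell, a bystander: grey cylinder 26 mm in diameter and 50 mm long, origin at its middle. Too small for the holder; to be left alone.
- jar: Glass jar with a black lid, 64 mm in diameter and 84 mm high, a bystander. Origin in the middle of its underside.
- tubes: Clear rack, 60 x 150 mm, with corked test tubes, 138 mm high, a bystander. Origin in the middle of its underside.
- cover: The meter's back cover, a teal shell 194 x 115 x 20 mm lying inside up beside the meter, a bystander. Origin in the middle of its underside.

How it is judged:
On the way:
1. the D cell's flat end is pressed against the spring while its nub end is still raised (contact force between cell and meter above 4 N and angle between cell's own x axis and vertical below 1.47 rad and x of cell_flat in the frame of bay below -0.012 m and z of cell_flat in the frame of bay below 0.012 m and y of cell_flat in the frame of bay between -0.006 and 0.006 m), for 0.1 s.
At the end, for the whole second after the job is handed in: The D cell lies in the holder, nub towards the contact plate, its axis within 2 mm of the seated height, within 3 mm of the holder's middle line and within 3 degrees of the meter's long axis and level, held between spring and contact plate, at rest and let go (z of cell in the frame of bay between -0.002 and 0.002 m and y of cell in the frame of bay between -0.003 and 0.003 m and x of cell_nub in the frame of bay between 0.022 and 0.0395 m and angle between the x axis of cell and the x axis of meter, either way round below 0.05 rad and linear speed of cell below 0.01 m/s); the robot touches nothing.
It fails at once if the spring is overstrained: more than 17 N between cell and spring (contact force between cell and spring_c0 above 17 N).
It fails at once if the cell is forced: contact forces between cell and meter (spring, plate, floor and walls together) above 32 N (contact force between cell and meter above 32 N).
It fails at once if the gripper leans on the meter with more than 15 N (contact force between the arm and meter above 15 N).
It fails at once if the small cell is moved by more than 15 mm (distance of small_cell from where it was at the start of the episode above 0.015 m).
It fails at once if the jar, the rack or the cover is moved by more than 20 mm (distance of any of jar, tubes, cover from where it was at the start of the episode above 0.02 m).
It also fails if it takes over 72 s, if anything falls off the work surface, if the arm or the gripper's body presses on something with over 40 N, if the wrist force passes 120 N, or if a joint passes its speed limit or range.

## Working session

There is one attempt and no reset: what is moved stays moved. The work goes in short steps, Python scripts to look and compute and a shell command to move; the robot and the scene stay as the last step left them, time stands still between calls to the robot, and variables do not carry over. Pictures are saved under pics/ and viewed, and the job is handed in when it is done.

```bash
mkdir -p pics
cat > h.py <<'E'
import numpy as np, cv2
from rig import manip, eyes
from scipy.spatial.transform import Rotation as R
def q2m(q): return R.from_quat([q[1],q[2],q[3],q[0]]).as_matrix()
def grab(n,fn):
    im=eyes.get_image(n); cv2.imwrite('pics/'+fn,im['color']); 
    np.savez('pics/'+fn[:-4]+'.npz',**{k:np.array(v) for k,v in im.items()}); return im
def K(im):
    f=240/np.tan(np.radians(float(im['vertical_fov']))/2); return np.array([[f,0,float(im['cx'])],[0,f,float(im['cy'])],[0,0,1]])
def rot(im):
    a=np.array(im['attitude']); return a if a.shape==(3,3) else q2m(a)
def rays(im,px):
    u=cv2.undistortPoints(np.array(px,float).reshape(-1,1,2),K(im),np.array(im['dist'],float)).reshape(-1,2)
    d=np.c_[u[:,0],-u[:,1],-np.ones(len(u))]; return d@rot(im).T
def onplane(im,px,z):
    d=rays(im,px); e=np.array(im['eye']); return e+d*((z-e[2])/d[:,2])[:,None]
def depthpt(im,px):
    d=rays(im,px); e=np.array(im['eye']); zz=np.array([im['z_map'][int(round(p[1])),int(round(p[0]))] for p in np.array(px).reshape(-1,2)])
    return e+d*zz[:,None]
def proj(im,P):
    c=(np.array(P,float).reshape(-1,3)-np.array(im['eye']))@rot(im); c=c*[1,-1,-1]
    return cv2.projectPoints(c.reshape(-1,1,3),np.zeros(3),np.zeros(3),K(im),np.array(im['dist'],float))[0].reshape(-1,2)
E
python3 - <<'E'
from h import *
print(manip.get_state())
for n in ['side','top','wrist']:
    im=grab(n,n+'0.png'); print(n,im['eye'],im['attitude'],im['vertical_fov'],im['cx'],im['cy'],im['dist'])
E
```

```text
{'clock': 0.0, 'qpos': array([ 1.13298473e+00,  2.76569097e-01,  1.50613689e+00, -1.59438870e-05,
        1.36067336e+00, -1.21003166e-01]), 'qd': array([ 0.00157797,  0.00029752, -0.0002297 ,  0.00247657, -0.00019506,
        0.00053949]), 'effort': array([-9.89057371e-04, -4.16759706e+01, -2.45802730e+01, -3.91573567e-04,
        1.09243754e-02,  3.48707874e-05]), 'position': array([0.17892133, 0.54590268, 0.23045297]), 'ee_rot': array([ 0.57206065, -0.41518061,  0.57316038,  0.41455863]), 'contact_force': array([-0.70380531,  0.11070597, -0.34298168]), 'moment': array([-0.00060764,  0.01668612,  0.0250447 ]), 'width': 0.085714179604909}
side [ 0.18051711 -0.77246068  0.64620154] [ 0.85430329  0.45769261 -0.11721499 -0.21666569] 56.35291957869257 321.04483030608634 232.19284741662952 [-0.09815201  0.          0.          0.          0.        ]
top [0.42915524 0.03790961 1.00413412] [-0.68632108 -0.07145992  0.0739786   0.71998891] 53.93940006542245 318.3809411105137 238.67806270077594 [-0.02035119  0.          0.          0.          0.        ]
wrist [0.11366339 0.5676072  0.37262892] [ 0.80195849 -0.11154772 -0.08072123  0.58129491] 68.68955704190645 324.72972277673944 240.1138804871485 [-0.06478231  0.          0.          0.          0.        ]
```

View pics/top0.png

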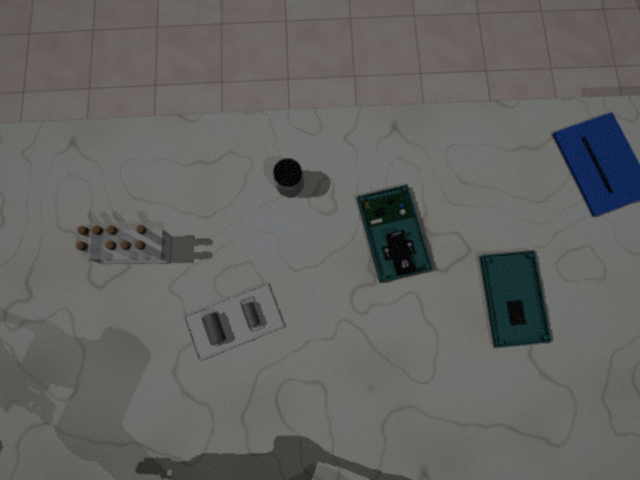

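View pics/side0.png

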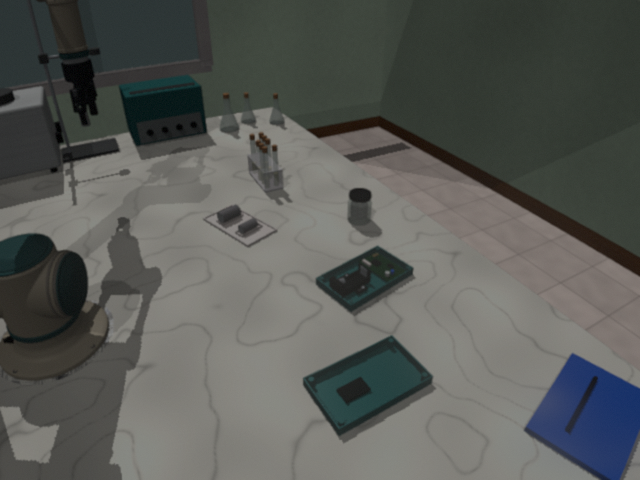

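View pics/wrist0.png

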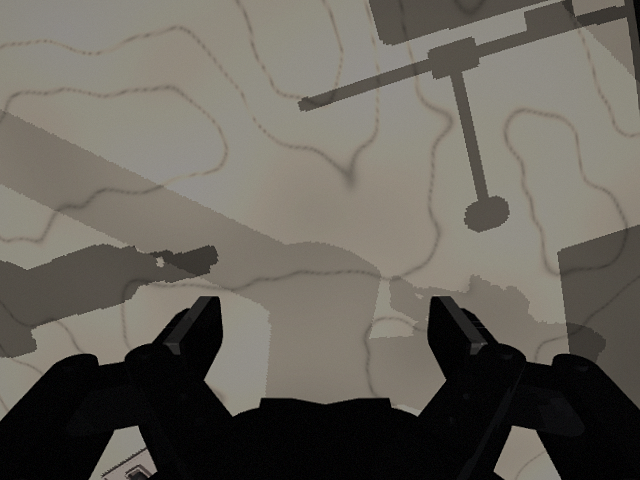

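The top view shows the tray at about (235,320) with the D cell at (215,328) and the C cell at (253,314). The meter is at (396,233) with its board end away from the robot, the cover at (516,298), the rack at (125,240) and the jar at (288,173). Next I'll enlarge and measure.

Run:
```python
import cv2,numpy as np
t=cv2.imread('pics/top0.png');s=cv2.imread('pics/side0.png')
a=cv2.resize(t[180:290,345:445],None,fx=5,fy=5,interpolation=cv2.INTER_CUBIC)
b=cv2.resize(t[280:365,180:290],None,fx=5,fy=5,interpolation=cv2.INTER_CUBIC)
cv2.imwrite('pics/c_meter.png',np.clip(a*1.8,0,255).astype('u1'));cv2.imwrite('pics/c_tray.png',np.clip(b*1.3,0,255).astype('u1'))
c=cv2.resize(s[240:315,305:425],None,fx=5,fy=5,interpolation=cv2.INTER_CUBIC)
cv2.imwrite('pics/c_side.png',np.clip(c*1.8,0,255).astype('u1'))
```

```text
(no output)
```

View pics/c_meter.png

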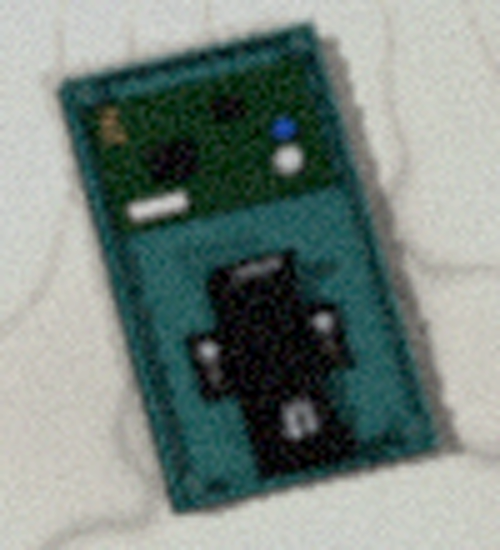

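View pics/c_tray.png

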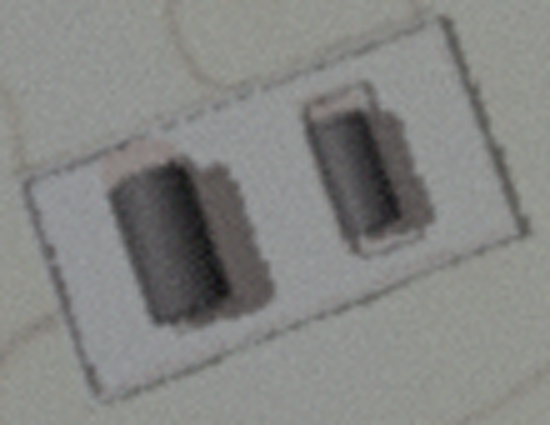

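View pics/c_side.png

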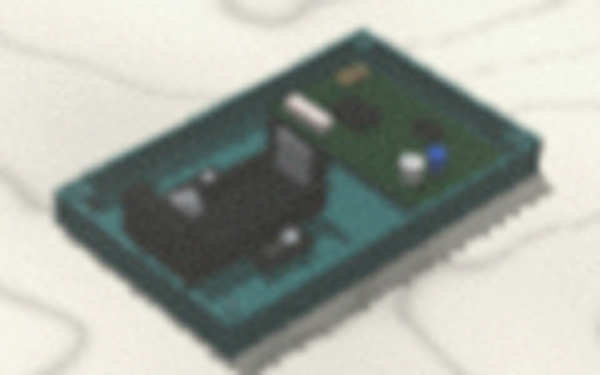

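Run:
```python
from h import *
im=dict(np.load('pics/top0.npz'))
z=im['z_map']; print((z==0).mean())
# depth cloud over the tray & meter
def cloud(r0,r1,c0,c1):
    g=np.mgrid[r0:r1,c0:c1].reshape(2,-1).T; px=g[:,::-1]; return px,depthpt(im,px)
px,P=cloud(280,365,180,290)
print('bench z',np.median(P[:,2][P[:,2]<0.003]), np.percentile(P[:,2],[1,20,50,80,95,99,99.9]))
h=im['color'];hsv=cv2.cvtColor(h,cv2.COLOR_BGR2HSV)
# meter corners
m=cv2.inRange(hsv,(75,90,20),(100,255,255)); m[:, :340]=0;m[:,445:]=0;m[:180]=0;m[290:]=0
m=cv2.morphologyEx(m,cv2.MORPH_CLOSE,np.ones((5,5)))
c=max(cv2.findContours(m,cv2.RETR_EXTERNAL,cv2.CHAIN_APPROX_NONE)[0],key=cv2.contourArea)
W=onplane(im,c.reshape(-1,2),0.02)[:,:2].astype(np.float32)
r=cv2.minAreaRect(W);print('meter rect',r, cv2.boxPoints(r))
# depth clusters
for lo,hi,name in[(.025,.05,'D-ish')]:
    s=(P[:,2]>lo)&(P[:,2]<hi)
    q=px[s]; n,l=0,None
    mk=np.zeros((480,640),np.uint8); mk[q[:,1],q[:,0]]=255
    n,l,st,ce=cv2.connectedComponentsWithStats(mk)
    for i in range(1,n):
        if st[i,4]<30: continue
        rr,cc=np.where(l==i); Q=depthpt(im,np.c_[cc,rr]); print(st[i],Q.mean(0),np.percentile(Q[:,2],[5,50,95]), cv2.minAreaRect(Q[:,:2].astype(np.float32)))
# meter depth
px,P=cloud(180,290,345,445)
print(np.percentile(P[:,2],[1,20,50,80,95,99]))
```

```text
0.004169921875
bench z -0.000249567925146188 [-4.69517906e-03 -1.57414513e-03  6.67556753e-04  3.80853506e-03
  2.80829488e-02  3.60999761e-02  1.00413412e+00]
meter rect ((0.641249418258667, -0.1319884955883026), (0.1910361498594284, 0.11478656530380249), 11.191840171813965) [[ 0.53640807 -0.09422623]
 [ 0.55868757 -0.20682986]
 [ 0.74609077 -0.16975076]
 [ 0.72381127 -0.05714713]]
[242 302  16  25 174] [0.48200018 0.17780499 0.02715036] [0.02526099 0.0269057  0.03000217] ((0.4827393591403961, 0.17788510024547577), (0.04820742830634117, 0.01835515908896923), 19.212108612060547)
[202 313  23  32 425] [0.45701873 0.25312008 0.03203408] [0.02640711 0.03236658 0.03680825] ((0.45829206705093384, 0.25460928678512573), (0.06156597286462784, 0.03160950168967247), 19.298053741455078)
[-0.00479655 -0.00152637  0.00110184  0.0094925   0.0194597   0.03951281]
```

```bash
cat >> h.py <<'E'
def pose():
    s=manip.get_state(); return np.array(s['position']),q2m(s['ee_rot']),s
def go(P,Rt):
    p,r,s=pose(); d=r.T@(np.array(P)-p)*100; rv=np.degrees(R.from_matrix(r.T@Rt).as_rotvec()); print('shift cm',d.round(2),'rot deg',rv.round(2))
def toolR(yaw,tilt,flip=1):
    """cell axis yaw (deg, world), nub raised by tilt (deg); jaw axis horizontal"""
    a,t=np.radians(yaw),np.radians(tilt)
    c=np.array([np.cos(a)*np.cos(t),np.sin(a)*np.cos(t),np.sin(t)])
    z=flip*np.array([-np.sin(a),np.cos(a),0]); 
    u=np.cross(c,np.array([-np.sin(a),np.cos(a),0]))  # up, perpendicular to the axis
    x=-u; y=np.cross(z,x); return np.c_[x,y,z]
MY=11.19; MO=np.array([0.6089,-0.1384,0])
def mfr(p):
    a=np.radians(MY); d=np.array(p)-MO; return np.array([np.cos(a)*d[0]+np.sin(a)*d[1],-np.sin(a)*d[0]+np.cos(a)*d[1],d[2]])
def mw(x,y,z):
    a=np.radians(MY); return MO+np.array([np.cos(a)*x-np.sin(a)*y,np.sin(a)*x+np.cos(a)*y,z])
E
python3 - <<'E'
from h import *
p,r,s=pose();print(p,r.round(3))
for f in(1,-1): print(toolR(19.3,0,f).round(2)); go([.458,.2545,.16],toolR(19.3,0,f))
E
```

```text
[0.17895638 0.54602338 0.23064111] [[-0.001 -0.95   0.312]
 [-0.001  0.312  0.95 ]
 [-1.     0.    -0.001]]
[[-0.   -0.94 -0.33]
 [ 0.   -0.33  0.94]
 [-1.    0.    0.  ]]
shift cm [  7.08 -35.6  -19.  ] rot deg [-37.45  -0.07  -0.04]
[[-0.    0.94  0.33]
 [ 0.    0.33 -0.94]
 [-1.    0.   -0.  ]]
shift cm [  7.08 -35.6  -19.  ] rot deg [ 1.4255e+02 -5.0000e-02  1.0000e-01]
```

```bash
python3 -m crank '[[1,-6,-3,-7,0,0,8.5],[2,-12,-6.5,-14,0,0,8.5],[3,-18,-10,-21,0,0,8.5],[4,-24,-13,-28,0,0,8.5],[5,-30,-16,-34,0,0,8.5]]' 60
python3 - <<'E'
from h import *
go([.458,.2545,.16],toolR(19.3,0,1))
E
```

```text
clock: 0.78
position: [0.3935, 0.3212, 0.1856]
ee_rot: [0.425, -0.565, 0.425, 0.565]
contact_force: [0.0, 0.4, -0.0]
width: 0.0851
shift cm [ 2.56 -4.35 -8.2 ] rot deg [-3.24  0.02  0.02]
```

```bash
python3 -m crank '[[1.3,-2.2,-4.1,-1.6,0,0,8.5],[2.5,-4.3,-8.2,-3.2,0,0,8.5],[2.5,-4.3,-8.2,-3.2,0,0,8.5]]'
python3 - <<'E'
from h import *
im=grab('wrist','w1.png')
go([.458,.2545,.16],toolR(19.3,0,1))
E
```

```text
clock: 1.15
position: [0.4576, 0.2532, 0.1597]
ee_rot: [0.411, -0.575, 0.412, 0.575]
contact_force: [-1.3, -0.3, 0.8]
width: 0.0853
shift cm [ 0.01 -0.14 -0.05] rot deg [-0.44  0.02 -0.11]
```

View pics/w1.png

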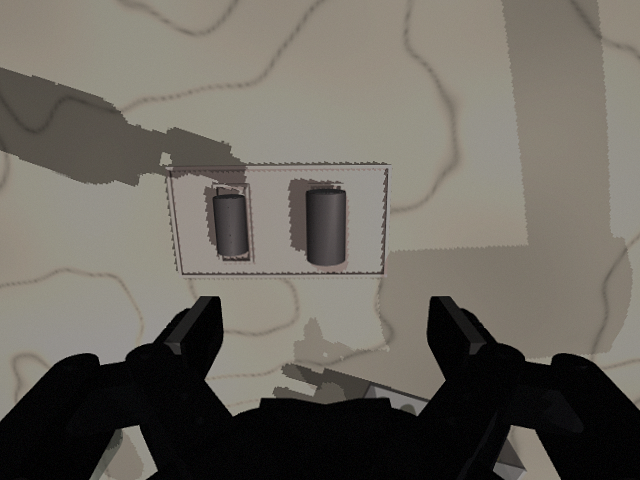

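The wrist view shows the D cell at (326,227) and the C cell at (231,225), with the tray aligned to the picture. I'll refine the D cell's pose from this view.

Run:
```python
from h import *
im=dict(np.load('pics/w1.npz'))
g=np.mgrid[170:275,290:365].reshape(2,-1).T; px=g[:,::-1]; P=depthpt(im,px)
s=(P[:,2]>.022)&(P[:,2]<.045); Q=P[s]
print(s.sum(),np.percentile(Q[:,2],[5,50,95,99]),cv2.minAreaRect(Q[:,:2].astype(np.float32)))
t=Q[Q[:,2]>np.percentile(Q[:,2],95)-.003]; c=np.cov(t[:,:2].T); w,v=np.linalg.eigh(c);print('ridge',t.mean(0),np.degrees(np.arctan2(v[1,1],v[0,1])))
a=np.radians(19.3);e=np.array([np.cos(a),np.sin(a)]);print('along',np.percentile(Q[:,:2]@e,[0.5,2,98,99.5]),'across',np.percentile(Q[:,:2]@[-e[1],e[0]],[1,99]))
gr=cv2.cvtColor(im['color'],cv2.COLOR_BGR2GRAY)
print(gr[190:270:4,310:345:4])
```

```text
2862 [0.02493102 0.03329255 0.03569034 0.03638638] ((0.4570242464542389, 0.25339943170547485), (0.05953989923000336, 0.03221428394317627), 19.13487434387207)
ridge [0.45608865 0.25318636 0.03452385] -160.91885750331116
along [0.48552316 0.48572034 0.54268969 0.54390788] across [0.07246766 0.1035287 ]
[[ 34  33  34  33  34  35  32  34  44]
 [ 31  44  47  49  55  60  73  80  63]
 [ 34  43  55  62  73  83  96  81  64]
 [ 33  45  57  62  71  81  93  79  61]
 [ 33  46  55  67  73  83  94  76  62]
 [ 35  48  56  63  73  82  90  75  61]
 [ 31  47  58  64  74  84  91  77  63]
 [ 37  48  59  67  73  84  88  73  61]
 [ 39  49  57  68  72  86  87  75  61]
 [ 33  48  59  67  72  83  86  74  59]
 [ 34  47  58  67  73  84  85  70  60]
 [ 37  48  58  67  73  86  84  71  57]
 [ 36  48  59  66  73  83  85  69  58]
 [ 35  46  59  66  76  81  83  67  57]
 [ 34  51  60  66  73  79  79  67  57]
 [ 35  48  61  70  73  79  81  67  55]
 [ 37  47  62  69  78  79  77  67  54]
 [ 38  50  63  68  75  78  78  67  55]
 [ 54  51  61  68  75  79  78  65  79]
 [148 131 126 111 106 123 128 130 128]]
```

Run:
```python
from h import *
go([.4567,.2532,.010],toolR(19.15,0,1))
```

```text
shift cm [15.01 -0.   -0.14] rot deg [-0.29  0.02 -0.11]
```

```bash
python3 -m crank '[[4,0,-0.14,-0.3,0,-0.1,6.5],[8,0,-0.14,-0.3,0,-0.1,6.5],[11,0,-0.14,-0.3,0,-0.1,6.5],[13.5,0,-0.14,-0.3,0,-0.1,6.5],[15,0,-0.14,-0.3,0,-0.1,6.5]]' 60;  python3 -m crank '[[0,0,0,0,0,0,6.5],[0,0,0,0,0,0,2.5],[0,0,0,0,0,0,2.5],[0,0,0,0,0,0,2.5],[0,0,0,0,0,0,2.5]]' 60
python3 - <<'E'
from h import *
print(pose())
E
```

```text
clock: 1.82
position: [0.4554, 0.2552, 0.0101]
ee_rot: [0.409, -0.577, 0.408, 0.577]
contact_force: [0.2, -0.2, -0.3]
width: 0.0649
clock: 2.45
position: [0.4576, 0.2547, 0.0123]
ee_rot: [-0.41, 0.578, -0.408, -0.576]
contact_force: [-0.5, -0.3, 6.7]
width: 0.031
(array([0.45764712, 0.25468084, 0.01231158]), array([[ 4.16756005e-03, -9.43566674e-01, -3.31156403e-01],
       [ 1.70731642e-03, -3.31152082e-01,  9.43575849e-01],
       [-9.99989858e-01, -4.49779778e-03,  2.30870691e-04]]), {'clock': 2.45, 'qpos': array([ 3.74876757e-01,  4.18300466e-01,  1.91826338e+00,  8.74477465e-05,
        8.00525510e-01, -1.53350868e+00]), 'qd': array([0.00105553, 0.00012739, 0.00060883, 0.00120735, 0.00113295,
       0.00110549]), 'effort': array([-3.31243314e-02, -3.84680378e+01, -1.50105983e+01, -2.08702884e-03,
       -2.68909279e-01,  9.53835697e-03]), 'position': array([0.45764712, 0.25468084, 0.01231158]), 'ee_rot': array([-0.41025795,  0.57773021, -0.40756886, -0.57602417]), 'contact_force': array([-0.48195791, -0.28577152,  6.68786363]), 'moment': array([-0.00082433,  0.12267034, -0.0188821 ]), 'width': 0.030954630843534482})
```

Run:
```python
from h import *
im=grab('wrist','w2.png'); cv2.imwrite('pics/w2c.png',cv2.resize(im['color'][220:460,180:480],None,fx=2.6,fy=2.5)); 
s=grab('side','s2.png'); cv2.imwrite('pics/s2c.png',cv2.resize(s['color'][150:260,170:310],None,fx=5,fy=5,interpolation=cv2.INTER_CUBIC))
```

```text
(no output)
```

View pics/w2c.png

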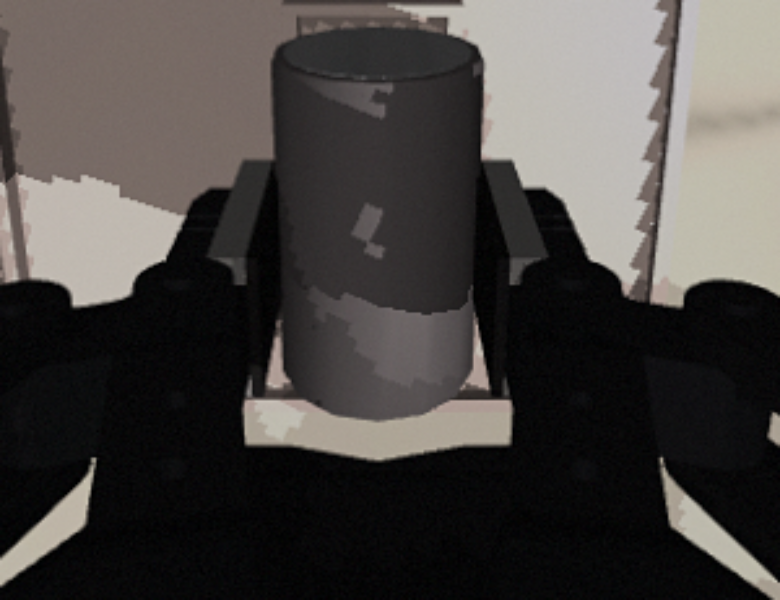

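View pics/s2c.png

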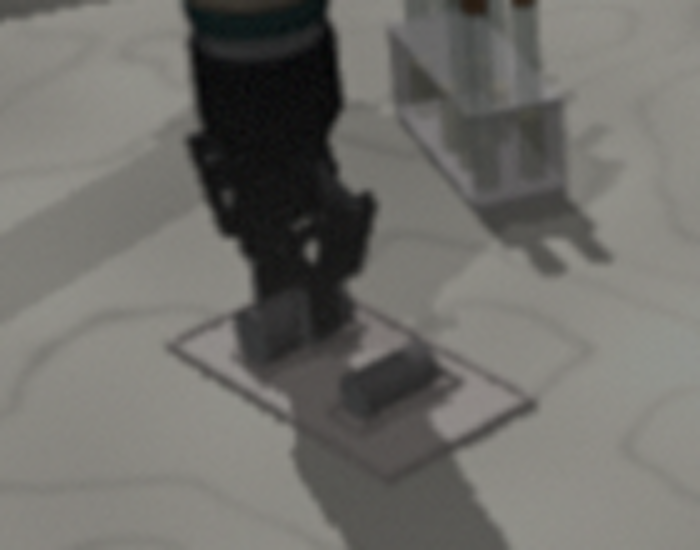

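The wrist crop shows the cell between both pads with its flat end facing the robot, so the nub points away as needed. I'll lift it and check the grip.

```bash
python3 -m crank '[[-1,0,0,0,0,0,2.5],[-3,0,0,0,0,0,2.5],[-6,0,0,0,0,0,2.5],[-9,0,0,0,0,0,2.5],[-9,0,0,0,0,0,2.5]]' 60
python3 - <<'E'
from h import *
p,r,s=pose();print(p,s['contact_force'],s['moment'],s['width'])
im=grab('wrist','w3.png'); cv2.imwrite('pics/w3c.png',cv2.resize(im['color'][220:460,180:480],None,fx=2.6,fy=2.5)); 
s=grab('side','s3.png'); cv2.imwrite('pics/s3c.png',cv2.resize(s['color'][120:230,170:310],None,fx=5,fy=5,interpolation=cv2.INTER_CUBIC))
E
```

```text
clock: 3.18
position: [0.4583, 0.255, 0.1034]
ee_rot: [-0.411, 0.578, -0.407, -0.575]
contact_force: [0.4, -1.1, -2.0]
width: 0.0311
[0.45826142 0.25495929 0.10336703] [ 0.40603768 -1.09387563 -1.99104202] [-0.00799673 -0.00805433 -0.01552351] 0.031073386353053158
```

View pics/w3c.png

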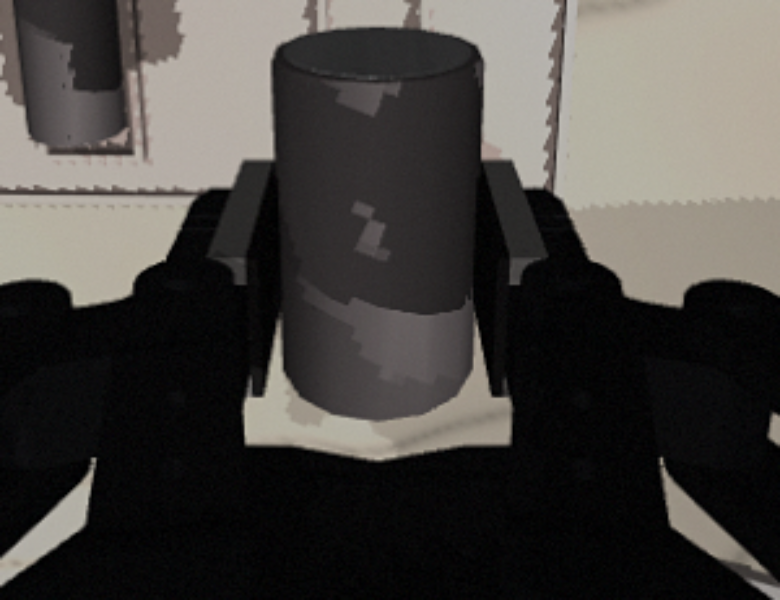

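View pics/s3c.png

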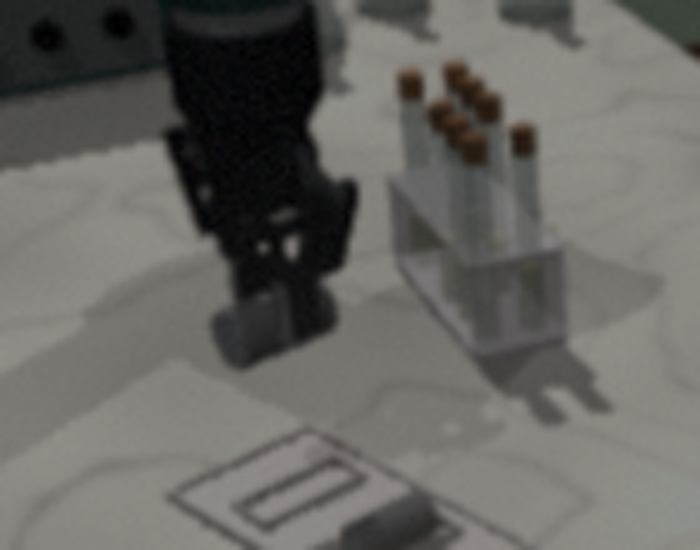

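```bash
cat > cellfit.py <<'E'
from h import *
from scipy.optimize import least_squares
def cellfit(fn):
    im=dict(np.load('pics/'+fn)); p,r,s=pose()
    g=np.mgrid[228:385,285:368].reshape(2,-1).T; px=g[:,::-1]; P=depthpt(im,px)
    T=(P-p)@r
    m=(np.abs(T[:,2])<.0125)&(T[:,0]>-.035)&(T[:,0]<.01)&(np.abs(T[:,1])<.045); T=T[m]; px=px[m]
    print(len(T),'y range',np.percentile(T[:,1],[.5,2,50,98,99.5]))
    b=T[(T[:,1]<.024)&(T[:,1]>-.026)]
    def f(v):
        d=np.array([v[2],-1,v[3]]);d/=np.linalg.norm(d);w=b-[v[0],0,v[1]];w=w-(w@d)[:,None]*d
        return np.linalg.norm(w,axis=1)-.0165
    o=least_squares(f,[0,0,0,0],loss='soft_l1',f_scale=.001);print('x0,z0,slope x,z',o.x.round(4),'rms',np.sqrt((f(o.x)**2).mean()))
    # flat face: points at the far +y, above
    k=T[(T[:,1]>.024)];print('flat y pct',np.percentile(k[:,1],[5,25,50,75,95]))
    return T,px
if __name__=='__main__':
    import sys; cellfit(sys.argv[1])
E
python3 cellfit.py w3.npz
```

```text
9544 y range [-0.02881455 -0.02738214  0.00651078  0.02842092  0.02857147]
x0,z0,slope x,z [-0.009  -0.0001 -0.0024  0.0006] rms 0.0005070345861377914
flat y pct [0.02454851 0.0268256  0.02809289 0.02828534 0.02848794]
```

Run:
```python
from h import *
t=dict(np.load('pics/top0.npz'));s=dict(np.load('pics/side0.npz'))
print('plate top',mfr(onplane(t,[[345+255/5,180+268/5]],.034)[0]),'spring',[mfr(onplane(t,[[345+300/5,180+418/5]],z)[0]) for z in(.0325,.039)])
for n,c in [('plate',(295,155)),('spring',(187,202))]: print('side',n,mfr(onplane(s,[[305+c[0]/5,240+c[1]/5]],.0325)[0]))
# holder walls in depth (top)
g=np.mgrid[180:290,345:445].reshape(2,-1).T; px=g[:,::-1]; P=depthpt(t,px); M=np.array([mfr(p) for p in P])
for x in range(-64,60,4):
    k=(np.abs(M[:,1])<.012)&(np.abs(M[:,0]-x/1000)<.002); k2=(np.abs(np.abs(M[:,1])-.024)<.003)&(np.abs(M[:,0]-x/1000)<.002)
    print(x,'mid',np.percentile(M[k,2],[10,50,90]).round(3),'side|y|=24',np.percentile(M[k2,2],[50,90]).round(3))
go(mw(-.010,0,.16),toolR(MY,0))
```

```text
plate top [ 0.02625108 -0.00103025  0.034     ] spring [array([-0.03958401, -0.00208437,  0.0325    ]), array([-0.0402699 , -0.00068003,  0.039     ])]
side plate [ 0.02196262 -0.00761643  0.0325    ]
side spring [-0.03598873 -0.0012286   0.0325    ]
-64 mid [-0.003 -0.     0.02 ] side|y|=24 [-0.     0.017]
-60 mid [0.016 0.019 0.021] side|y|=24 [0.018 0.02 ]
-56 mid [0.007 0.038 0.041] side|y|=24 [0.003 0.006]
-52 mid [0.038 0.04  0.042] side|y|=24 [0.001 0.002]
-48 mid [0.037 0.04  0.042] side|y|=24 [0.003 0.005]
-44 mid [0.016 0.037 0.041] side|y|=24 [0.004 0.005]
-40 mid [0.015 0.03  0.039] side|y|=24 [0.004 0.004]
-36 mid [0.015 0.024 0.039] side|y|=24 [0.003 0.005]
-32 mid [0.014 0.018 0.036] side|y|=24 [0.004 0.005]
-28 mid [0.012 0.015 0.016] side|y|=24 [0.003 0.004]
-24 mid [0.015 0.016 0.017] side|y|=24 [0.004 0.005]
-20 mid [0.014 0.015 0.017] side|y|=24 [0.004 0.007]
-16 mid [0.013 0.015 0.016] side|y|=24 [0.009 0.011]
-12 mid [0.013 0.015 0.017] side|y|=24 [0.01  0.012]
-8 mid [0.013 0.015 0.018] side|y|=24 [0.009 0.011]
-4 mid [0.014 0.015 0.018] side|y|=24 [0.009 0.013]
0 mid [0.013 0.015 0.017] side|y|=24 [0.01  0.013]
4 mid [0.013 0.015 0.017] side|y|=24 [0.01  0.013]
8 mid [0.014 0.016 0.016] side|y|=24 [0.009 0.011]
12 mid [0.012 0.015 0.017] side|y|=24 [0.003 0.008]
16 mid [0.014 0.015 0.017] side|y|=24 [0.002 0.003]
20 mid [0.013 0.015 0.017] side|y|=24 [0.003 0.005]
24 mid [0.013 0.015 0.018] side|y|=24 [0.003 0.004]
28 mid [0.017 0.031 0.036] side|y|=24 [0.004 0.005]
32 mid [0.034 0.036 0.037] side|y|=24 [0.002 0.005]
36 mid [0.003 0.003 0.003] side|y|=24 [-0.     0.002]
40 mid [0.001 0.003 0.005] side|y|=24 [0.001 0.005]
44 mid [0.001 0.002 0.004] side|y|=24 [0.004 0.005]
48 mid [0.    0.003 0.006] side|y|=24 [0.004 0.005]
52 mid [0.002 0.003 0.006] side|y|=24 [0.003 0.005]
56 mid [0.001 0.004 0.005] side|y|=24 [0.003 0.005]
shift cm [ -5.93  -0.44 -41.95] rot deg [8.15 0.01 0.08]
```

```bash
python3 -m crank '[[0,0,0,0,0,0,2.5]]' 80
python3 - <<'E'
from h import *
p,r,s=pose();print(p,s['contact_force'],s['width'])
t=dict(np.load('pics/top0.npz'))
g=np.mgrid[180:290,345:445].reshape(2,-1).T; px=g[:,::-1]; P=depthpt(t,px); M=np.array([mfr(p) for p in P])
for a,b in((-.056,-.046),(.027,.034)):
    k=(M[:,2]>.03)&(M[:,0]>a)&(M[:,0]<b)&(abs(M[:,1])<.03); print(np.percentile(M[k,1],[1,5,50,95,99]), np.percentile(M[k,0],[1,99]))
k=(M[:,2]>.028)&(M[:,2]<.1)&(abs(M[:,1])<.017);h=np.histogram(M[k,0],np.arange(-.062,.045,.002));print([(round(e*1000),n) for e,n in zip(h[1],h[0])])
k=(M[:,2]>.008)&(M[:,2]<.014)&(abs(M[:,0])<.012); print('tab y',np.percentile(M[k,1],[1,99]))
E
```

```text
clock: 3.4
position: [0.4554, 0.2538, 0.0996]
ee_rot: [0.409, -0.577, 0.409, 0.577]
contact_force: [0.1, 0.5, -2.1]
width: 0.0304
[0.45543551 0.25381398 0.09961328] [ 0.11061436  0.45222864 -2.06286777] 0.030394382899922818
[-0.01932471 -0.01756445 -0.00026642  0.01574356  0.01618167] [-0.05581131 -0.04616247]
[-0.01853789 -0.01745982 -0.00168022  0.01413525  0.01565743] [0.02703991 0.03184888]
[(-62, np.int64(0)), (-60, np.int64(0)), (-58, np.int64(23)), (-56, np.int64(17)), (-54, np.int64(16)), (-52, np.int64(17)), (-50, np.int64(18)), (-48, np.int64(15)), (-46, np.int64(7)), (-44, np.int64(4)), (-42, np.int64(4)), (-40, np.int64(6)), (-38, np.int64(5)), (-36, np.int64(4)), (-34, np.int64(6)), (-32, np.int64(0)), (-30, np.int64(0)), (-28, np.int64(0)), (-26, np.int64(0)), (-24, np.int64(0)), (-22, np.int64(0)), (-20, np.int64(0)), (-18, np.int64(0)), (-16, np.int64(0)), (-14, np.int64(0)), (-12, np.int64(0)), (-10, np.int64(0)), (-8, np.int64(0)), (-6, np.int64(0)), (-4, np.int64(0)), (-2, np.int64(0)), (0, np.int64(0)), (2, np.int64(0)), (4, np.int64(0)), (6, np.int64(0)), (8, np.int64(0)), (10, np.int64(0)), (12, np.int64(0)), (14, np.int64(0)), (16, np.int64(0)), (18, np.int64(0)), (20, np.int64(0)), (22, np.int64(0)), (24, np.int64(0)), (26, np.int64(12)), (28, np.int64(16)), (30, np.int64(15)), (32, np.int64(0)), (34, np.int64(0)), (36, np.int64(0)), (38, np.int64(0)), (40, np.int64(0)), (42, np.int64(0))]
tab y [-0.05684372  0.05583371]
```

Run:
```python
from h import *
for i in range(5):
    p,r,s=pose();print(s['clock'],p.round(4),s['contact_force'].round(2),s['width'].round(4)); eyes.get_image('wrist')
```

```text
Traceback (most recent call last):
AttributeError: 'float' object has no attribute 'round'
```

Run:
```python
from h import *
for i in range(5):
    p,r,s=pose();print(s['clock'],p.round(4),s['contact_force'].round(2),s['qpos'].round(4)); eyes.get_image('wrist')
```

```text
3.4 [0.4554 0.2538 0.0996] [ 0.11  0.45 -2.06] [ 0.3749  0.3077  1.8168 -0.      1.0182 -1.5334]
3.45 [0.4555 0.2539 0.0996] [-1.33  0.27 -1.39] [ 0.3749  0.3079  1.8166 -0.      1.0182 -1.5335]
3.5 [0.4557 0.2539 0.0997] [ 0.52  0.09 -2.15] [ 0.3749  0.3079  1.8162  0.      1.0182 -1.5335]
3.55 [0.4559 0.254  0.0998] [ 1.   -0.58 -1.38] [ 0.375   0.3078  1.8159 -0.      1.0183 -1.5335]
3.6 [0.4561 0.2541 0.1   ] [-0.59 -0.56 -2.29] [ 0.375   0.3077  1.8156 -0.      1.0183 -1.5335]
```

```bash
python3 -m crank '[[-2,0,-5,1,0,0,2.5],[-4,0,-11,2,0,0,2.5],[-6,0,-17,4,0,0,2.5],[-7,0,-23,5,0,0,2.5],[-7,0,-29,6,0,0,2.5]]' 80; python3 -m crank '[[0,0,-6,1,0,0,2.5],[0,0,-11,2,0,0,2.5],[0,0,-12.5,2,0,0,2.5],[0,0,-12.5,2,0,0,2.5],[0,0,-12.5,2,0,0,2.5]]' 80;python3 - <<'E'
from h import *
im=grab('wrist','w4.png'); 
p,r,s=pose();print(p,mfr(p)); go(mw(-.010,0,.16),toolR(MY,0))
E
```

```text
clock: 4.28
position: [0.5537, -0.0214, 0.1719]
ee_rot: [-0.44, 0.556, -0.438, -0.553]
contact_force: [0.8, 0.6, -1.3]
width: 0.03
clock: 4.9
position: [0.5808, -0.1394, 0.1706]
ee_rot: [0.448, -0.547, 0.447, 0.548]
contact_force: [-0.3, 0.3, -2.1]
width: 0.0298
[ 0.58086104 -0.13924315  0.17079382] [-0.02766954  0.00461421  0.17079382]
shift cm [ 1.08 -1.76 -0.47] rot deg [0.25 0.08 0.07]
```

View pics/w4.png

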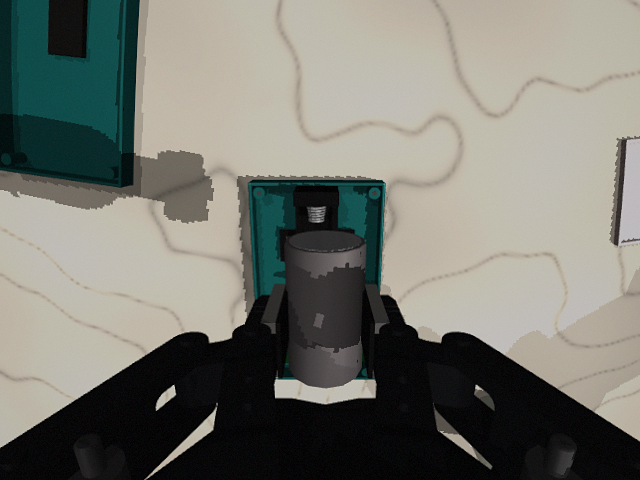

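The wrist view shows the meter's spring end with corners at about (250,180) and (384,180), and the holder wall from (295,188) to (338,188). The spring disc is at (317,215) and the held cell is in front. I'll measure it.

```bash
python3 - <<'E'
from h import *
im=dict(np.load('pics/w4.npz'))
cv2.imwrite('pics/w4c.png',cv2.resize(im['color'][170:250,240:400],None,fx=5,fy=5,interpolation=cv2.INTER_CUBIC))
hsv=cv2.cvtColor(im['color'],cv2.COLOR_BGR2HSV)
m=cv2.inRange(hsv,(75,90,20),(100,255,255));m[:,:230]=0;m[:,400:]=0
# left/right outer edges for rows 195..255, top edge
L=[];Rr=[]
for r in range(195,280,3):
    c=np.where(m[r])[0]
    if len(c)>5: L.append((c.min(),r));Rr.append((c.max()+1,r))
T=[(c,np.where(m[:,c])[0].min()) for c in range(262,375,4) if m[:,c].any()]
for n,q in(('L',L),('R',Rr),('T',T)):
    W=onplane(im,q,.02);M=np.array([mfr(w) for w in W]);
    ax=(0,1) if n!='T' else (1,0)
    k=np.polyfit(M[:,ax[0]],M[:,ax[1]],1);print(n,'median',np.median(M[:,ax[1]])*1000,'slope deg',np.degrees(np.arctan(k[0])))
g=np.mgrid[178:260,255:385].reshape(2,-1).T; px=g[:,::-1]; P=depthpt(im,px); M=np.array([mfr(p) for p in P])
k=(M[:,2]>.036)&(M[:,2]<.046)&(M[:,0]<-.03);print('wall top x',np.percentile(M[k,0],[1,50,99]),'y',np.percentile(M[k,1],[1,50,99]),k.sum())
k=(M[:,2]>.028)&(M[:,2]<.039)&(abs(M[:,1])<.006)&(M[:,0]>-.047)&(M[:,0]<-.02); print('spring pts',np.percentile(M[k,0],[1,50,90,99]),np.percentile(M[k,2],[5,50,95]),k.sum(),np.percentile(px[k],[1,99],axis=0))
E
python3 cellfit.py w4.npz
```

```text
L median -58.6309025688515 slope deg 0.1733560344385536
R median 55.37398367688784 slope deg 0.04851934665097231
T median -64.11580342509299 slope deg -0.6704963940910053
wall top x [-0.05842214 -0.05153105 -0.03389297] y [-0.01995492 -0.00211302  0.01512207] 884
spring pts [-0.04545627 -0.03746341 -0.03419006 -0.03325092] [0.02870979 0.03729006 0.03883143] 125 [[312. 207.]
 [325. 222.]]
9536 y range [-0.02653471 -0.02514318  0.00875605  0.03080186  0.03092537]
x0,z0,slope x,z [-0.006  -0.0003  0.0045 -0.0004] rms 0.0005083645420904401
flat y pct [0.02472291 0.0273853  0.03029079 0.03063232 0.03084525]
```

View pics/w4c.png

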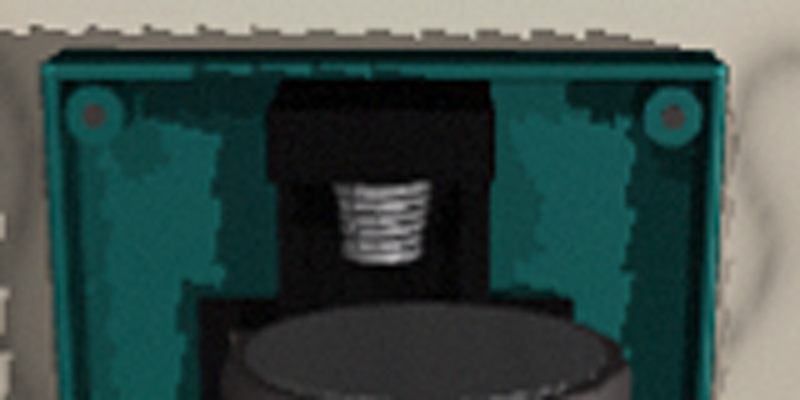

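```bash
python3 - <<'E'
from h import *
for f in range(3):
    p,r,s=pose(); im=grab('wrist','w5.png'); p2,r2,s2=pose()
    print(s['clock'],p.round(4),((np.array(im['eye'])-p)@r).round(4), R.from_matrix(r.T@rot(im)).as_rotvec(degrees=True).round(2),((np.array(im['eye'])-p2)@r2).round(4))
E
python3 cellfit.py w5.npz
```

```text
4.95 [ 0.5809 -0.1392  0.1708] [-0.1421  0.0689 -0.0004] [-12.48 -89.48 -12.47] [-0.142   0.069  -0.0003]
5.0 [ 0.581  -0.1393  0.1709] [-0.1421  0.0689 -0.0003] [-12.48 -89.48 -12.47] [-0.142   0.0689 -0.0002]
5.05 [ 0.5811 -0.1394  0.171 ] [-0.1421  0.0689 -0.0003] [-12.48 -89.48 -12.47] [-0.1421  0.0689 -0.0002]
9540 y range [-0.0266559  -0.02530626  0.0086453   0.03072268  0.03083634]
x0,z0,slope x,z [-0.0369 -0.      0.0054 -0.0031] rms 0.0029082476079152603
flat y pct [0.02469111 0.02738896 0.03022271 0.03056067 0.03077598]
```

```bash
cat >> h.py <<'E'
MO=np.array([0.6089,-0.1384,0]); MO=mw(0,-.002,0)
CT=np.array([-.006,.0306,-.0003])
def cellgo(tilt,cx,cz,dy=0):
    Rt=toolR(MY,tilt); go(mw(cx,dy,cz)-Rt@CT,Rt)
def cellnow():
    p,r,s=pose(); c=mfr(p+r@CT); n=-r[:,1]; print('t',s['clock'],'flat mm',(c*1000).round(2),'tilt',np.degrees(np.arcsin(n[2])).round(2),'yaw-m',(np.degrees(np.arctan2(n[1],n[0]))-MY).round(2),'F meter',mfr(MO+s['contact_force']).round(2),'w',round(s['width'],4))
E
python3 - <<'E'
from h import *
im=dict(np.load('pics/w4.npz'))
for q,z in(((316.4,222.4),.039),((316.4,222.4),.0365),((317,206),.039)): print(mfr(onplane(im,[q],z)[0]))
cellnow()
cellgo(25,-.022,.10)
E
```

```text
[-0.03331852  0.00022436  0.039     ]
[-0.03273853  0.00017521  0.0365    ]
[-0.04658935  0.00072546  0.039     ]
t 5.1 flat mm [-58.05   5.74 176.99] tilt 0.1 yaw-m 0.26 F meter [-0.31  0.58 -2.12] w 0.0302
shift cm [ 6.36 -3.56 -0.61] rot deg [  0.25   0.09 -24.9 ]
```

```bash
python3 -m crank '[[1.5,-1,-0.2,0,0,-8,2.5],[3.2,-2,-0.4,0.1,0,-16,2.5],[4.8,-2.8,-0.6,0.2,0,-22,2.5],[6.36,-3.56,-0.61,0.25,0.1,-24.9,2.5],[6.36,-3.56,-0.61,0.25,0.1,-24.9,2.5]]' 80
python3 - <<'E'
from h import *
cellnow()
s=grab('side','s4.png'); cv2.imwrite('pics/s4c.png',cv2.resize(np.clip(s['color'][170:330,280:450]*1.5,0,255).astype('u1'),None,fx=4,fy=3.7,interpolation=cv2.INTER_CUBIC))
cellnow()
cellgo(25,-.022,.045)
E
```

```text
clock: 5.72
position: [0.6156, -0.1386, 0.1057]
ee_rot: [-0.557, 0.629, -0.321, -0.437]
contact_force: [0.2, -0.0, -0.8]
width: 0.0301
t 5.725 flat mm [-23.77   0.31  98.33] tilt 24.79 yaw-m -0.16 F meter [ 0.15 -0.08 -0.76] w 0.0301
t 5.775 flat mm [-22.5   -0.62  99.62] tilt 24.91 yaw-m -0.09 F meter [ 0.81  0.36 -1.29] w 0.0302
shift cm [4.97 2.25 0.06] rot deg [-0.08  0.   -0.09]
```

View pics/s4c.png

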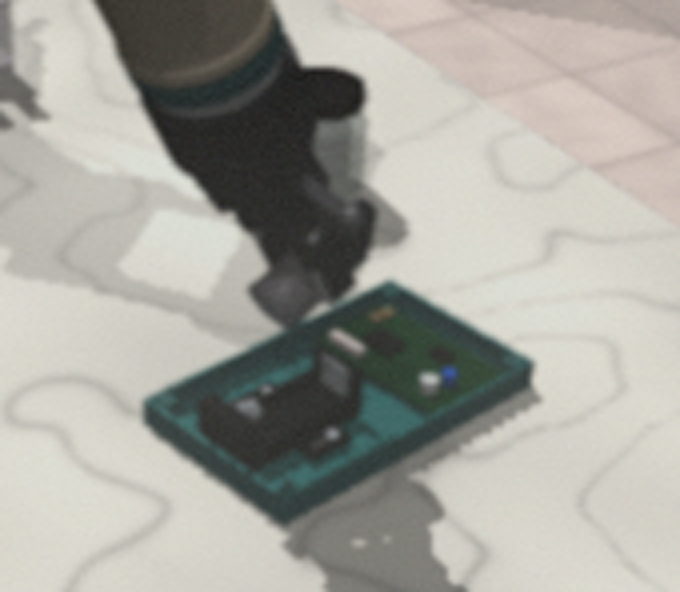

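The side crop shows the cell tilted above the holder, flat end low on the spring side. Descending.

```bash
python3 -m crank '[[1.6,0.75,0,0,0,0,2.5],[3.3,1.5,0,0,0,0,2.5],[4.97,2.25,0.06,0,0,0,2.5],[4.97,2.25,0.06,0,0,0,2.5],[4.97,2.25,0.06,0,0,0,2.5]]' 80
python3 - <<'E'
from h import *
cellnow()
im=grab('wrist','w6.png')
cellnow()
cellgo(25,-.024,.035)
g=np.mgrid[150:300,255:385].reshape(2,-1).T; px=g[:,::-1]; P=depthpt(im,px); M=np.array([mfr(p) for p in P])
k=(M[:,2]>.036)&(M[:,2]<.043)&(M[:,0]<-.046)&(M[:,0]>-.062);print('wall top y',np.percentile(M[k,1],[1,50,99]),'x',np.percentile(M[k,0],[1,99]),k.sum())
E
```

```text
clock: 6.4
position: [0.6197, -0.1392, 0.0547]
ee_rot: [-0.556, 0.631, -0.321, -0.435]
contact_force: [0.2, -0.7, -1.1]
width: 0.0301
t 6.4 flat mm [-19.81  -1.13  47.15] tilt 25.03 yaw-m -0.03 F meter [ 0.02 -0.75 -1.09] w 0.0301
t 6.45 flat mm [-19.87  -1.18  47.23] tilt 25.04 yaw-m -0.04 F meter [ 0.65 -0.71 -1.2 ] w 0.0302
shift cm [0.94 0.89 0.12] rot deg [-0.04 -0.18  0.04]
wall top y [-0.01811055 -0.00079614  0.01692539] x [-0.05594495 -0.04651621] 2282
```

View pics/w6.png

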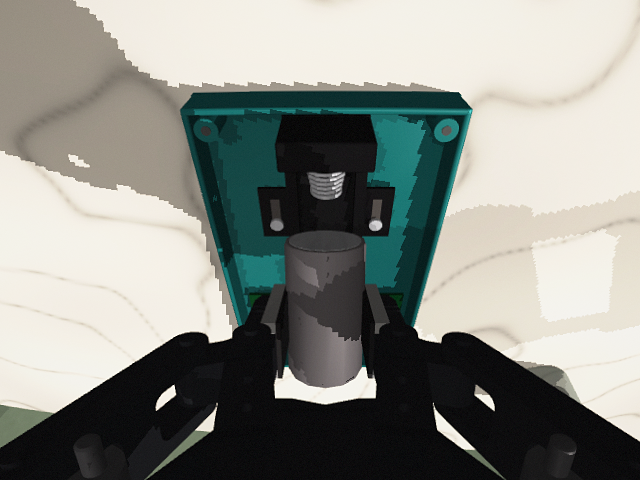

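The wrist view shows the spring at (326,185) in line with the cell's flat end at (325,240), with the holder wall at (326,140). I'll continue down and check how the arm settles.

```bash
python3 -m crank '[[0.3,0.3,0.1,0,0,0,2.5],[0.7,0.7,0.1,0,0,0,2.5],[0.7,0.7,0.1,0,0,0,2.5],[0.7,0.7,0.1,0,0,0,2.5]]' 80
python3 - <<'E'
from h import *
cellnow()
E
python3 -m crank '[[0,0,0,0,0,0,2.5],[0,0,0,0,0,0,2.5]]' 80
python3 - <<'E'
from h import *
cellnow(); cellgo(25,-.0275,.0345,-.0006)
E
```

```text
clock: 6.95
position: [0.6165, -0.1374, 0.0459]
ee_rot: [-0.555, 0.629, -0.324, -0.436]
contact_force: [0.1, 0.5, -1.6]
width: 0.0301
t 6.95 flat mm [-22.69   1.4   38.62] tilt 24.59 yaw-m -0.25 F meter [ 0.21  0.47 -1.63] w 0.0301
clock: 7.2
position: [0.6165, -0.1375, 0.046]
ee_rot: [-0.556, 0.629, -0.324, -0.436]
contact_force: [0.0, 0.8, -1.4]
width: 0.0304
t 7.2 flat mm [-22.64   1.29  38.76] tilt 24.6 yaw-m -0.25 F meter [ 0.19  0.76 -1.43] w 0.0304
shift cm [ 0.16  0.61 -0.18] rot deg [-0.23 -0.25 -0.4 ]
```

```bash
cat > chk.py <<'E'
from h import *
import sys
im=grab('wrist',sys.argv[1])
cellnow()
g=np.mgrid[60:300,255:400].reshape(2,-1).T; px=g[:,::-1]; P=depthpt(im,px); M=np.array([mfr(p) for p in P])
k=(M[:,2]>.034)&(M[:,2]<.046)&(M[:,0]<-.045)&(M[:,0]>-.065);print('wall top y',(1000*np.percentile(M[k,1],[1,50,99])).round(1),'x',(1000*np.percentile(M[k,0],[1,50,99])).round(1),'z',1000*np.median(M[k,2]).round(4),k.sum())
p,r,s=pose();T=(P-p)@r
m=(np.abs(T[:,2])<.01)&(T[:,1]>.02)&(T[:,0]<.012)&(T[:,0]>-.025)&(T[:,1]<.033);print('flat y',1000*np.percentile(T[m,1],[50,90,98]).round(4))
E
python3 chk.py w7.png
```

```text
t 7.25 flat mm [-22.67   1.32  38.76] tilt 24.6 yaw-m -0.25 F meter [ 0.08  0.04 -0.98] w 0.0299
wall top y [-18.   -0.6  16.9] x [-59.  -54.5 -45.6] z 40.2 4041
flat y [29.1 31.  31.1]
```

View pics/w7.png

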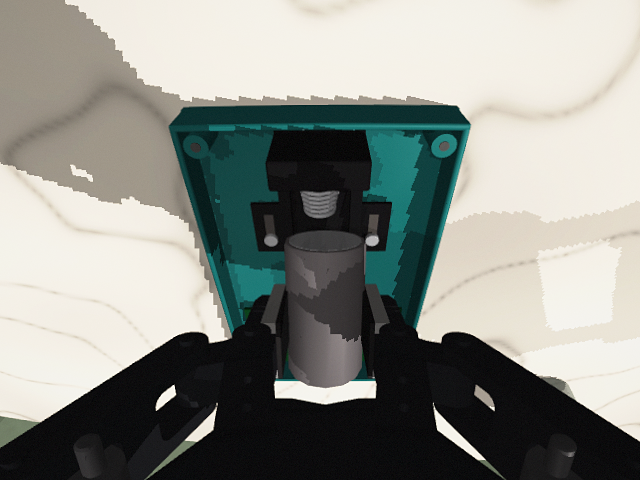

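```bash
python3 -m crank '[[0.08,0.3,-0.1,0,0,-0.2,2.5],[0.16,0.6,-0.18,-0.2,-0.2,-0.4,2.5],[0.16,0.6,-0.18,-0.2,-0.2,-0.4,2.5]]' 80
python3 - <<'E'
from h import *
cellnow(); cellgo(25,-.031,.0345,-.0006)
E
```

```text
clock: 7.62
position: [0.6146, -0.138, 0.0453]
ee_rot: [-0.555, 0.629, -0.325, -0.437]
contact_force: [-0.0, 0.7, -1.4]
width: 0.0302
t 7.625 flat mm [-24.69   1.1   38.05] tilt 24.46 yaw-m -0.24 F meter [ 0.1   0.7  -1.39] w 0.0302
shift cm [ 0.03  0.72 -0.16] rot deg [-0.21 -0.28 -0.54]
```

```bash
python3 -m crank '[[0,0.2,-0.16,0,0,-0.3,2.5],[0.03,0.3,-0.16,-0.2,-0.2,-0.5,2.5],[0.03,0.3,-0.16,-0.2,-0.2,-0.5,2.5]]' 80
python3 - <<'E'
from h import *
cellnow(); cellgo(25,-.031,.0345,-.0006)
E
python3 -m crank '[[0,0,0,0,0,0,2.5]]';python3 - <<'E'
from h import *
cellnow()
E
```

```text
clock: 8.0
position: [0.6146, -0.1383, 0.0467]
ee_rot: [-0.555, 0.629, -0.325, -0.437]
contact_force: [0.6, -0.1, -1.4]
width: 0.0299
t 8.0 flat mm [-24.69   0.78  39.43] tilt 24.51 yaw-m -0.18 F meter [ 0.56 -0.23 -1.43] w 0.0299
shift cm [ 0.16  0.77 -0.13] rot deg [-0.17 -0.28 -0.49]
clock: 8.12
position: [0.6146, -0.1383, 0.0466]
ee_rot: [-0.555, 0.629, -0.325, -0.437]
contact_force: [0.4, 0.4, -1.2]
width: 0.0304
t 8.125 flat mm [-24.76   0.84  39.34] tilt 24.5 yaw-m -0.19 F meter [ 0.49  0.28 -1.18] w 0.0304
```

```bash
cat > st.py <<'E'
from h import *
cellnow(); p,r,s=pose(); print('q',s['qpos'].round(4),'eff',s['effort'].round(2),'M',s['moment'].round(2))
E
python3 st.py; python3 -m crank '[[0,0.2,0,0,0,0,2.5],[0,0.2,0,0,0,0,2.5]]' ;python3 st.py;python3 -m crank '[[0,0.2,0,0,0,0,2.5],[0,0.2,0,0,0,0,2.5]]' ;python3 st.py
```

```text
t 8.125 flat mm [-24.76   0.84  39.34] tilt 24.5 yaw-m -0.19 F meter [ 0.49  0.28 -1.18] w 0.0304
q [-0.4828  0.3855  1.977   0.5617  0.5022 -2.7036] eff [-1.000e-02 -4.182e+01 -1.794e+01  1.090e+00 -1.090e+00 -0.000e+00] M [-0.07  0.31 -0.03]
clock: 8.38
position: [0.6129, -0.1383, 0.046]
ee_rot: [-0.555, 0.629, -0.325, -0.437]
contact_force: [-0.5, -0.5, -0.7]
width: 0.0304
t 8.375 flat mm [-26.45   1.18  38.83] tilt 24.42 yaw-m -0.23 F meter [-0.57 -0.38 -0.69] w 0.0304
q [-0.4837  0.3846  1.98    0.5609  0.5012 -2.7037] eff [-1.000e-02 -4.172e+01 -1.789e+01  1.080e+00 -1.080e+00 -0.000e+00] M [-0.07  0.31 -0.04]
clock: 8.62
position: [0.6114, -0.1384, 0.0456]
ee_rot: [-0.554, 0.629, -0.326, -0.437]
contact_force: [-0.6, -0.0, -2.0]
width: 0.03
t 8.625 flat mm [-27.86   1.39  38.47] tilt 24.35 yaw-m -0.25 F meter [-0.63  0.09 -1.99] w 0.03
q [-0.4843  0.3837  1.9825  0.5601  0.5    -2.7037] eff [-1.000e-02 -4.162e+01 -1.783e+01  1.080e+00 -1.080e+00 -0.000e+00] M [-0.02  0.26 -0.01]
```

Joint 6 has reached its -2.70 limit, so the moves are being clipped. I'll model the wrist to see which tilts leave margin.

```bash
cat > wr.py <<'E'
from h import *
def wrist(q1,q23,Rt):
    # forearm axis, arm-plane normal
    a=np.array([np.cos(q1),np.sin(q1),0]); f=np.sin(q23)*a+np.cos(q23)*np.array([0,0,1]); n=np.array([-np.sin(q1),np.cos(q1),0])
    F=np.c_[f,n,np.cross(f,n)]   # x forearm, y normal
    W=F.T@Rt
    return R.from_matrix(W).as_euler('XYX')  # intrinsic x y x
if __name__=='__main__':
    p,r,s=pose();q=s['qpos']; print('actual',q[3:],wrist(q[0],q[1]+q[2],r))
    for fl in(1,-1):
      for t in(0,5,10,15,18,20,22,25): print(fl,t,wrist(q[0],q[1]+q[2],toolR(MY,t,fl)).round(3))
E
python3 wr.py
```

```text
actual [ 0.56012015  0.49995257 -2.70369108] [ 0.56012015  0.49995257 -2.70369108]
1 0 [ 0.     0.775 -2.25 ]
1 5 [ 0.084  0.709 -2.313]
1 10 [ 0.182  0.647 -2.389]
1 15 [ 0.297  0.59  -2.482]
1 18 [ 0.375  0.56  -2.548]
1 20 [ 0.431  0.541 -2.596]
1 22 [ 0.49   0.523 -2.647]
1 25 [ 0.587  0.5   -2.731]
-1 0 [-0.     0.775  0.891]
-1 5 [0.084 0.709 0.829]
-1 10 [0.182 0.647 0.753]
-1 15 [0.297 0.59  0.659]
-1 18 [0.375 0.56  0.594]
-1 20 [0.431 0.541 0.546]
-1 22 [0.49  0.523 0.495]
-1 25 [0.587 0.5   0.411]
```

Tilt 20° leaves 0.1 rad of margin, so I'll use that.

Run:
```python
from h import *
cellgo(20,-.0275,.038,-.0006)
```

```text
shift cm [ 0.29  0.04 -0.18] rot deg [-0.24 -0.32  4.35]
```

```bash
python3 -m crank '[[0.15,0,-0.1,0,-0.2,2,2.5],[0.29,0,-0.18,-0.2,-0.3,4.3,2.5],[0.29,0,-0.18,-0.2,-0.3,4.3,2.5],[0.29,0,-0.18,-0.2,-0.3,4.3,2.5]]'; python3 st.py
python3 - <<'E'
from h import *
cellgo(20,-.0275,.038,-.0006)
E
```

```text
clock: 9.12
position: [0.6127, -0.1397, 0.0429]
ee_rot: [-0.537, 0.616, -0.347, -0.46]
contact_force: [-0.5, -0.0, -1.2]
width: 0.03
t 9.125 flat mm [-27.28  -0.32  37.99] tilt 20.06 yaw-m -0.05 F meter [-0.53  0.06 -1.22] w 0.03
q [-0.4577  0.4004  1.9212  0.3945  0.5736 -2.5295] eff [  0.05 -43.24 -18.82   0.93  -1.25  -0.  ] M [-0.07  0.22  0.  ]
shift cm [-0.01  0.02 -0.03] rot deg [-0.04  0.01  0.06]
```

Run:
```python
from h import *
cellgo(20,-.0295,.0345,-.0006)
```

```text
shift cm [ 0.26  0.33 -0.03] rot deg [-0.04  0.01  0.06]
```

```bash
python3 -m crank '[[0.13,0.16,0,0,0,0,2.5],[0.26,0.33,-0.03,0,0,0,2.5],[0.26,0.33,-0.03,0,0,0,2.5]]'; python3 st.py
python3 - <<'E'
from h import *
cellgo(20,-.031,.0345,-.0006)
E
```

```text
clock: 9.5
position: [0.6105, -0.1407, 0.0392]
ee_rot: [-0.537, 0.616, -0.347, -0.46]
contact_force: [0.3, 0.8, -1.3]
width: 0.0304
t 9.5 flat mm [-29.64  -0.84  34.33] tilt 20.03 yaw-m -0.07 F meter [ 0.45  0.72 -1.29] w 0.0304
q [-0.461   0.4036  1.9286  0.4011  0.5647 -2.54  ] eff [-3.000e-02 -4.316e+01 -1.819e+01  9.200e-01 -1.180e+00 -1.000e-02] M [-0.05  0.26 -0.05]
shift cm [-0.06  0.12  0.03] rot deg [-0.06 -0.01  0.03]
```

```bash
for i in 1; do python3 -m crank '[[-0.05,0.14,0.02,0,0,0,2.5],[-0.05,0.14,0.02,0,0,0,2.5]]'; python3 st.py; python3 -m crank '[[-0.034,0.094,0,0,0,0,2.5],[-0.034,0.094,0,0,0,0,2.5]]'; python3 st.py; done
```

```text
clock: 9.75
position: [0.6094, -0.1408, 0.0395]
ee_rot: [-0.537, 0.616, -0.347, -0.46]
contact_force: [-0.6, -0.8, -1.7]
width: 0.0301
t 9.75 flat mm [-30.81  -0.73  34.63] tilt 20.06 yaw-m -0.04 F meter [-0.72 -0.65 -1.68] w 0.0301
q [-0.4622  0.4019  1.9311  0.4023  0.5639 -2.5427] eff [-3.000e-02 -4.306e+01 -1.820e+01  9.200e-01 -1.170e+00 -1.000e-02] M [-0.07  0.23 -0.01]
clock: 10.0
position: [0.6085, -0.141, 0.0395]
ee_rot: [-0.537, 0.616, -0.347, -0.46]
contact_force: [0.6, 0.2, -1.5]
width: 0.0302
t 10.0 flat mm [-31.75  -0.74  34.64] tilt 20.06 yaw-m -0.04 F meter [ 0.59  0.06 -1.51] w 0.0302
q [-0.4633  0.4009  1.9329  0.4033  0.5634 -2.5449] eff [-2.000e-02 -4.301e+01 -1.820e+01  9.200e-01 -1.170e+00 -0.000e+00] M [-0.11  0.22 -0.03]
```

```bash
for i in 1; do python3 -m crank '[[-0.034,0.094,0,0,0,0,2.5],[-0.034,0.094,0,0,0,0,2.5]]'; python3 st.py; python3 -m crank '[[-0.034,0.094,0,0,0,0,2.5],[-0.034,0.094,0,0,0,0,2.5]]'; python3 st.py; done
```

```text
clock: 10.25
position: [0.6077, -0.1413, 0.0396]
ee_rot: [-0.537, 0.616, -0.347, -0.459]
contact_force: [0.6, 0.0, -2.2]
width: 0.03
t 10.25 flat mm [-32.53  -0.86  34.71] tilt 20.08 yaw-m -0.05 F meter [ 0.57 -0.06 -2.16] w 0.03
q [-0.4645  0.4     1.9345  0.4045  0.5627 -2.547 ] eff [-2.200e-01 -4.292e+01 -1.785e+01  8.100e-01 -1.070e+00 -1.000e-02] M [-0.02  0.14  0.01]
clock: 10.5
position: [0.607, -0.1415, 0.0397]
ee_rot: [-0.537, 0.616, -0.347, -0.459]
contact_force: [1.8, 1.6, -1.8]
width: 0.0303
t 10.5 flat mm [-33.23  -0.98  34.86] tilt 20.11 yaw-m -0.05 F meter [ 2.05  1.21 -1.79] w 0.0303
q [-0.4656  0.399   1.9361  0.4058  0.5619 -2.5492] eff [-7.300e-01 -4.279e+01 -1.720e+01  5.600e-01 -8.700e-01 -2.000e-02] M [ 0.06 -0.09 -0.03]
```

Contact began near flat x = -32.0, which puts the spring tip at about -33.6 mm and the plate at about 25.9. I'll push gently to -34.5 at this tilt.

```bash
for i in 1; do python3 -m crank '[[-0.034,0.094,0,0,0,0,2.5],[-0.034,0.094,0,0,0,0,2.5]]'; python3 st.py; python3 -m crank '[[0,0.06,0,0,0,0,2.5],[0,0.06,0,0,0,0,2.5]]'; python3 st.py; done
```

```text
clock: 10.75
position: [0.6062, -0.1417, 0.0398]
ee_rot: [-0.538, 0.616, -0.347, -0.459]
contact_force: [3.5, 1.1, -1.6]
width: 0.0303
t 10.75 flat mm [-34.05  -1.01  34.94] tilt 20.13 yaw-m -0.05 F meter [ 3.69  0.42 -1.56] w 0.0303
q [-0.4667  0.398   1.9378  0.407   0.5613 -2.5514] eff [-1.380e+00 -4.264e+01 -1.636e+01  2.400e-01 -6.200e-01 -3.000e-02] M [ 0.21 -0.33  0.01]
clock: 11.0
position: [0.6058, -0.1419, 0.0397]
ee_rot: [-0.538, 0.616, -0.347, -0.459]
contact_force: [4.2, 1.6, -0.8]
width: 0.0303
t 11.0 flat mm [-34.51  -1.06  34.84] tilt 20.14 yaw-m -0.06 F meter [ 4.42  0.76 -0.82] w 0.0303
q [-0.4674  0.3977  1.939   0.408   0.5606 -2.553 ] eff [-1.880e+00 -4.214e+01 -1.570e+01 -1.000e-02 -4.800e-01 -4.000e-02] M [ 0.3  -0.55  0.02]
```

```bash
cat >> st.py <<'E'
print('F from tau1 ~',round(-s['effort'][0]/.257,1))
import sys
if len(sys.argv)>1: cellgo(*[float(a) for a in sys.argv[1:]])
E
python3 st.py 15 -.0352 .034 -.0008
```

```text
t 11.0 flat mm [-34.51  -1.06  34.84] tilt 20.14 yaw-m -0.06 F meter [ 4.42  0.76 -0.82] w 0.0303
q [-0.4674  0.3977  1.939   0.408   0.5606 -2.553 ] eff [-1.880e+00 -4.214e+01 -1.570e+01 -1.000e-02 -4.800e-01 -4.000e-02] M [ 0.3  -0.55  0.02]
F from tau1 ~ 7.3
shift cm [0.33 0.16 0.03] rot deg [-0.06 -0.06  5.14]
```

```bash
python3 -m crank '[[0.17,0.08,0,0,0,2.6,2.5],[0.33,0.16,0.03,0,0,5.1,2.5],[0.33,0.16,0.03,0,0,5.1,2.5]]'; python3 st.py 11 -.0361 .0335 -.0008
```

```text
clock: 11.38
position: [0.6062, -0.142, 0.0365]
ee_rot: [-0.516, 0.601, -0.374, -0.482]
contact_force: [3.5, -0.1, 2.3]
width: 0.0302
t 11.375 flat mm [-34.43  -1.37  34.3 ] tilt 15.1 yaw-m 0.06 F meter [ 3.45 -0.82  2.33] w 0.0302
q [-0.4312  0.4194  1.8731  0.2526  0.6479 -2.3844] eff [-4.600e-01 -4.194e+01 -1.557e+01 -2.000e-02  2.100e-01  1.600e-01] M [-0.02 -0.51  0.01]
F from tau1 ~ 1.8
shift cm [0.25 0.23 0.06] rot deg [ 0.05 -0.14  4.1 ]
```

The cell's body edge touched the plate's top with about 4 N upward. I'll raise it again and push farther in before lowering.

```bash
python3 -m crank '[[-0.17,-0.08,0,0,0,-2.2,2.5],[-0.33,-0.16,-0.03,0,0,-4.5,2.5],[-0.33,-0.16,-0.03,0,0,-4.5,2.5]]'; python3 st.py 19.5 -.0355 .0345 -.0008
```

```text
clock: 11.75
position: [0.6055, -0.1423, 0.0395]
ee_rot: [-0.536, 0.614, -0.351, -0.461]
contact_force: [5.9, 1.6, -2.3]
width: 0.0303
t 11.75 flat mm [-34.91  -1.38  34.95] tilt 19.57 yaw-m -0.15 F meter [ 6.12  0.39 -2.29] w 0.0303
q [-0.4639  0.3993  1.9319  0.3874  0.5697 -2.5296] eff [-1.880e+00 -4.286e+01 -1.479e+01  2.000e-02 -1.000e-01 -1.500e-01] M [ 0.17 -0.73  0.  ]
F from tau1 ~ 7.3
shift cm [0.03 0.07 0.07] rot deg [-0.14 -0.1   0.07]
```

Run:
```python
from h import *
p,r,s=pose()
im=grab('wrist','w8.png'); cv2.imwrite('pics/w8c.png',cv2.resize(im['color'][120:400,220:430],None,fx=2.8,fy=2.1))
from cellfit import cellfit
cellfit('w8.npz')
```

```text
9629 y range [-0.02614277 -0.0248579   0.00933617  0.03400747  0.0364187 ]
x0,z0,slope x,z [-0.006  -0.0002 -0.0011 -0.0016] rms 0.0005070558171214252
flat y pct [0.0247337  0.02762968 0.03059397 0.0309993  0.03518083]
```

View pics/w8c.png

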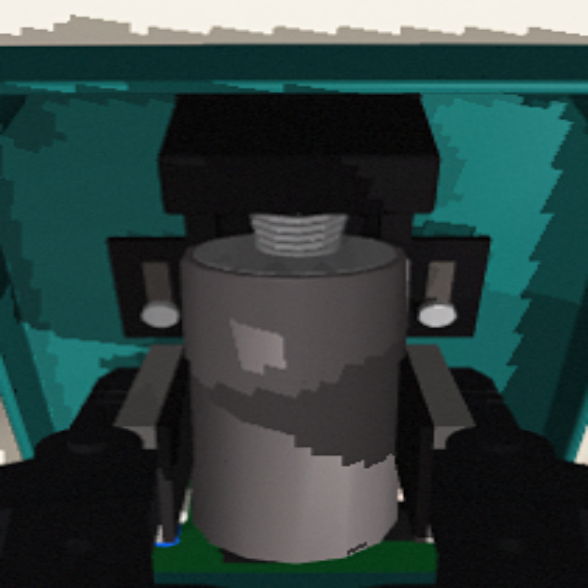

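The crop shows the spring pressed centrally on the flat end at about (298,240), and the cell hasn't shifted in the grip. Pushing further.

```bash
python3 -m crank '[[0.0,0.06,0.05,0,0,0,2.5],[0.0,0.12,0.07,0,0,0,2.5],[0.0,0.12,0.07,0,0,0,2.5]]'; python3 st.py 15 -.0362 .034 -.0008
```

```text
clock: 12.18
position: [0.6054, -0.1422, 0.0395]
ee_rot: [-0.535, 0.615, -0.35, -0.461]
contact_force: [6.0, 1.7, -1.2]
width: 0.0302
t 12.175 flat mm [-34.99  -1.27  34.89] tilt 19.62 yaw-m -0.07 F meter [ 6.21  0.47 -1.18] w 0.0302
q [-0.4635  0.3988  1.9334  0.3878  0.5673 -2.5311] eff [-1.170e+00 -4.229e+01 -1.444e+01  4.000e-02  3.100e-01  2.000e-02] M [-0.   -0.87 -0.03]
F from tau1 ~ 4.6
shift cm [0.29 0.2  0.05] rot deg [-0.07 -0.17  4.62]
```

```bash
python3 -m crank '[[0.0,0.05,0.0,0,0,0,2.5],[0.0,0.1,0,0,0,0,2.5],[0.0,0.1,0,0,0,0,2.5]]'; python3 st.py 15 -.0362 .034 -.0008
```

```text
clock: 12.55
position: [0.605, -0.1423, 0.0395]
ee_rot: [-0.536, 0.615, -0.35, -0.46]
contact_force: [8.4, 1.1, 0.6]
width: 0.03
t 12.55 flat mm [-35.44  -1.33  34.84] tilt 19.67 yaw-m -0.09 F meter [ 8.49 -0.58  0.6 ] w 0.03
q [-0.4644  0.3982  1.935   0.39    0.5659 -2.5337] eff [ -1.8  -41.91 -13.92  -0.23   0.37   0.  ] M [ 0.17 -1.   -0.02]
F from tau1 ~ 7.0
shift cm [0.3  0.16 0.06] rot deg [-0.09 -0.18  4.67]
```

```bash
python3 -m crank '[[0.0,0.05,0.0,0,0,0,2.5],[0.0,0.1,0,0,0,0,2.5],[0.0,0.1,0,0,0,0,2.5]]'; python3 st.py 15 -.0365 .034 -.0010
```

```text
clock: 12.92
position: [0.6046, -0.1425, 0.0395]
ee_rot: [-0.536, 0.616, -0.35, -0.46]
contact_force: [8.9, 2.2, 0.0]
width: 0.0302
t 12.925 flat mm [-35.88  -1.4   34.82] tilt 19.73 yaw-m -0.11 F meter [9.14 0.41 0.04] w 0.0302
q [-0.4653  0.3976  1.9366  0.3921  0.5644 -2.5362] eff [-2.430e+00 -4.153e+01 -1.339e+01 -5.000e-01  4.300e-01 -2.000e-02] M [ 0.33 -1.11  0.01]
F from tau1 ~ 9.4
shift cm [0.31 0.15 0.05] rot deg [-0.11 -0.19  4.73]
```

Force about 9 N. Rotating to 15° while easing farther in.

```bash
python3 -m crank '[[0.1,0.08,0.02,0,0,1.5,2.5],[0.21,0.14,0.04,0,0,3.1,2.5],[0.31,0.19,0.05,0,0,4.7,2.5],[0.31,0.19,0.05,0,0,4.7,2.5]]'; python3 st.py 11 -.0370 .034 -.0010
```

```text
clock: 13.42
position: [0.6049, -0.1424, 0.0365]
ee_rot: [-0.516, 0.602, -0.374, -0.481]
contact_force: [7.7, 1.8, 1.7]
width: 0.03
t 13.425 flat mm [-35.77  -1.38  34.27] tilt 15.13 yaw-m -0.04 F meter [7.88 0.27 1.68] w 0.03
q [-0.4319  0.4176  1.8767  0.2516  0.6444 -2.3829] eff [ -1.71 -41.51 -13.42  -0.6    0.99   0.07] M [ 0.23 -1.16 -0.04]
F from tau1 ~ 6.7
shift cm [0.21 0.18 0.04] rot deg [-0.05 -0.25  4.13]
```

```bash
python3 -m crank '[[0.07,0.1,0.03,0,0,1,2.5],[0.14,0.18,0.06,0,0,2.6,2.5],[0.21,0.22,0.07,0,0,4.1,2.5],[0.21,0.22,0.07,0,0,4.1,2.5]]'; python3 st.py 9 -.0372 .034 -.0008
```

```text
clock: 13.92
position: [0.6044, -0.1424, 0.0342]
ee_rot: [-0.499, 0.589, -0.395, -0.498]
contact_force: [9.2, 1.1, 2.6]
width: 0.0298
t 13.925 flat mm [-36.33  -1.3   34.17] tilt 11.17 yaw-m -0.05 F meter [ 9.24 -0.74  2.64] w 0.0298
q [-0.4055  0.4374  1.8262  0.1597  0.7197 -2.2822] eff [ -1.52 -42.78 -12.78  -0.71   1.82   0.08] M [ 0.08 -1.38  0.06]
F from tau1 ~ 5.9
shift cm [0.12 0.11 0.06] rot deg [-0.05 -0.33  2.17]
```

```bash
python3 -m crank '[[0.06,0.08,0.03,0,0,1,2.5],[0.12,0.15,0.06,0,0,2.1,2.5],[0.12,0.15,0.06,0,0,2.1,2.5]]'; python3 st.py 7.5 -.0374 .0337 -.0008
```

```text
clock: 14.3
position: [0.604, -0.1425, 0.0331]
ee_rot: [-0.49, 0.582, -0.406, -0.507]
contact_force: [10.3, -0.3, 2.3]
width: 0.0302
t 14.3 flat mm [-36.76  -1.28  34.11] tilt 9.19 yaw-m -0.05 F meter [10.05 -2.29  2.32] w 0.0302
q [-0.3929  0.4483  1.8013  0.1209  0.7582 -2.2398] eff [ -1.44 -43.35 -12.    -0.76   2.41   0.08] M [ 0.02 -1.5   0.02]
F from tau1 ~ 5.6
shift cm [0.12 0.09 0.06] rot deg [-0.06 -0.39  1.69]
```

```bash
python3 -m crank '[[0.03,0.08,-0.03,0,0,0.4,2.5],[0.06,0.13,-0.03,0,0,0.9,2.5],[0.06,0.13,-0.03,0,0,0.9,2.5]]'; python3 st.py 6 -.0374 .0335 -.0010
python3 - <<'E'
from h import *
p,r,s=pose()
im=grab('wrist','w9.png'); cv2.imwrite('pics/w9c.png',cv2.resize(im['color'][120:400,220:430],None,fx=2.8,fy=2.1))
from cellfit import cellfit
cellfit('w9.npz')
s=grab('side','s9.png'); cv2.imwrite('pics/s9c.png',cv2.resize(np.clip(s['color'][220:330,290:440]*1.6,0,255).astype('u1'),None,fx=5,fy=5,interpolation=cv2.INTER_CUBIC))
E
```

```text
clock: 14.68
position: [0.6035, -0.1427, 0.0326]
ee_rot: [-0.487, 0.579, -0.41, -0.51]
contact_force: [11.6, 1.8, 2.9]
width: 0.03
t 14.675 flat mm [-37.31  -1.35  34.05] tilt 8.38 yaw-m -0.1 F meter [11.77 -0.5   2.88] w 0.03
q [-0.3888  0.4527  1.7917  0.1074  0.7742 -2.2248] eff [-2.560e+00 -4.336e+01 -1.147e+01 -1.270e+00  2.610e+00  2.000e-02] M [ 0.34 -1.71 -0.02]
F from tau1 ~ 10.0
shift cm [0.18 0.04 0.05] rot deg [-0.11 -0.37  2.38]
9635 y range [-0.02678648 -0.02525381  0.00913744  0.03326486  0.03547963]
x0,z0,slope x,z [-0.0061 -0.0002  0.0119  0.0004] rms 0.0005062575430930831
flat y pct [0.02473696 0.02758007 0.03022965 0.03064828 0.03462784]
```

View pics/s9c.png

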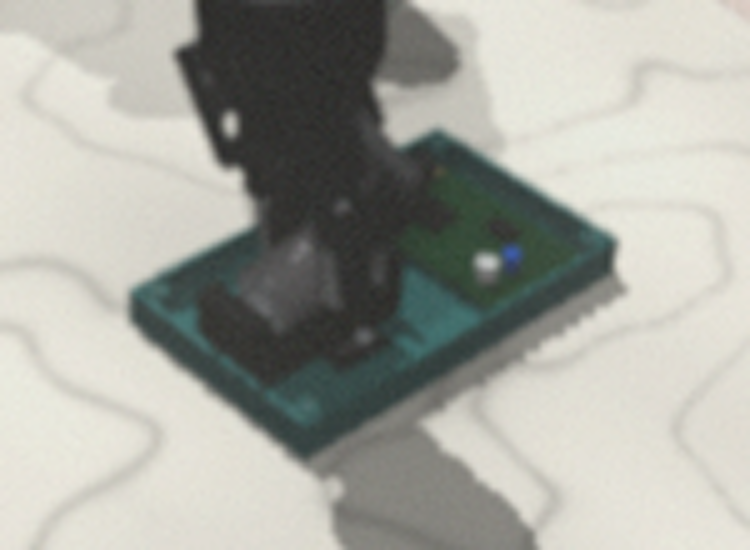

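View pics/w9c.png

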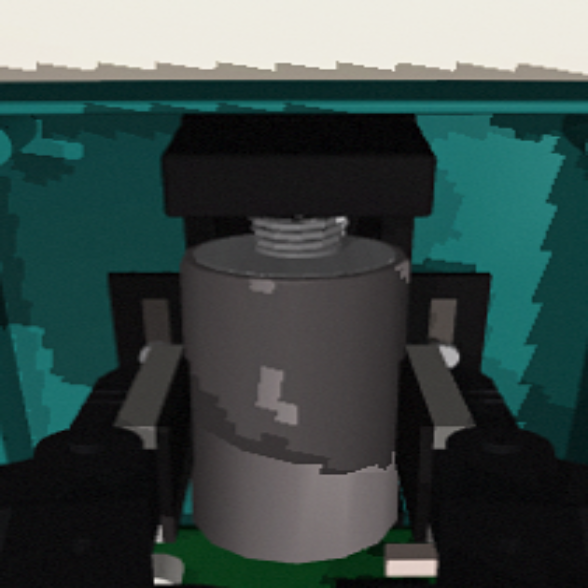

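```bash
python3 -m crank '[[0.06,0.02,0,0,0,0.8,2.5],[0.12,0.04,0,0,0,1.6,2.5],[0.18,0.05,0,0,0,2.4,2.5],[0.18,0.05,0,0,0,2.4,2.5]]'; python3 st.py 3.5 -.0373 .033 -.0010
```

```text
clock: 15.28
position: [0.6035, -0.1426, 0.0309]
ee_rot: [-0.476, 0.57, -0.422, -0.52]
contact_force: [11.1, 2.5, 4.8]
width: 0.0302
t 15.275 flat mm [-37.22  -1.29  33.66] tilt 6.01 yaw-m -0.08 F meter [11.43  0.33  4.82] w 0.0302
q [-0.3744  0.4683  1.7606  0.0696  0.8221 -2.1838] eff [-2.380e+00 -4.317e+01 -1.134e+01 -1.260e+00  2.710e+00  3.000e-02] M [ 0.22 -1.61  0.01]
F from tau1 ~ 9.3
shift cm [0.2  0.04 0.04] rot deg [-0.09 -0.37  2.51]
```

```bash
python3 -m crank '[[0.06,0.02,0,0,0,0.8,2.5],[0.13,0.03,0,0,0,1.6,2.5],[0.2,0.04,0,0,0,2.5,2.5],[0.2,0.04,0,0,0,2.5,2.5]]'; python3 st.py 1.5 -.0371 .0325 -.0010
```

```text
clock: 15.78
position: [0.6032, -0.1426, 0.0286]
ee_rot: [-0.464, 0.561, -0.434, -0.53]
contact_force: [11.3, 1.7, 3.6]
width: 0.0303
t 15.775 flat mm [-37.27  -1.23  32.75] tilt 3.51 yaw-m -0.08 F meter [11.38 -0.54  3.57] w 0.0303
q [-0.3603  0.486   1.7288  0.0352  0.8718 -2.1467] eff [-2.250e+00 -4.439e+01 -1.149e+01 -1.250e+00  2.940e+00  4.000e-02] M [ 0.24 -1.53  0.06]
F from tau1 ~ 8.8
shift cm [0.13 0.01 0.03] rot deg [-0.09 -0.36  2.01]
```

```bash
python3 -m crank '[[0.06,0,0,0,0,0.8,2.5],[0.12,0,0,0,0,1.6,2.5],[0.16,0,0,0,0,2.5,2.5],[0.16,0,0,0,0,2.5,2.5]]'; python3 st.py 0.6 -.0368 .0322 -.0010
```

```text
clock: 16.27
position: [0.6031, -0.1425, 0.0267]
ee_rot: [-0.453, 0.552, -0.446, -0.541]
contact_force: [10.1, 1.0, 3.0]
width: 0.0307
t 16.275 flat mm [-37.18  -1.12  32.15] tilt 0.99 yaw-m -0.07 F meter [10.14 -0.94  3.02] w 0.0307
q [-0.3465  0.5047  1.6961  0.0048  0.9231 -2.1141] eff [ -1.97 -45.95 -11.88  -1.16   3.15   0.05] M [ 0.1  -1.54  0.01]
F from tau1 ~ 7.7
shift cm [ 0.02 -0.03  0.02] rot deg [-0.08 -0.34  0.39]
```

```bash
cat > top.py <<'E'
from h import *
import sys
im=grab('wrist',sys.argv[1]); cellnow()
g=np.mgrid[60:420,180:460].reshape(2,-1).T; px=g[:,::-1]; P=depthpt(im,px); M=np.array([mfr(p) for p in P])
yc=float(sys.argv[2]) if len(sys.argv)>2 else -.0012
for x in range(-36,24,6):
    k=(abs(M[:,1]-yc)<.003)&(abs(M[:,0]-x/1000)<.003)&(M[:,2]<.06)
    if k.sum()>5: print(x,'ridge z',(1000*np.percentile(M[k,2],[50,90])).round(1),k.sum())
k=(M[:,0]>-.068)&(M[:,0]<-.058)&(abs(M[:,1])<.05)&(M[:,2]>.01)&(M[:,2]<.03); print('case rim z',(1000*np.percentile(M[k,2],[50,80,95])).round(1))
k=(M[:,0]>-.056)&(M[:,0]<-.047)&(abs(M[:,1])<.016); print('spring wall z (41)',(1000*np.percentile(M[k,2],[20,50,80])).round(1))
E
python3 top.py w10.png; python3 cellfit.py w10.npz
```

```text
t 16.325 flat mm [-37.23  -1.12  32.13] tilt 0.99 yaw-m -0.08 F meter [10.12 -0.25  2.98] w 0.0304
-36 ridge z [46.2 49.6] 458
-30 ridge z [49.3 50.1] 255
-24 ridge z [49.2 50.1] 236
-18 ridge z [49.3 50.1] 227
-12 ridge z [49.2 50. ] 234
-6 ridge z [49.3 50. ] 204
0 ridge z [49.3 50. ] 199
6 ridge z [49.2 50. ] 197
12 ridge z [49.5 50.2] 190
18 ridge z [49.4 50. ] 172
case rim z [19.1 20.  25.4]
spring wall z (41) [40.  40.5 41. ]
9680 y range [-0.02792738 -0.02581027  0.00896649  0.03341969  0.03553462]
x0,z0,slope x,z [-0.0062 -0.0001  0.0156 -0.0013] rms 0.0005175630394388935
flat y pct [0.02474828 0.02754099 0.03016162 0.03057741 0.03473545]
```

View pics/w10.png

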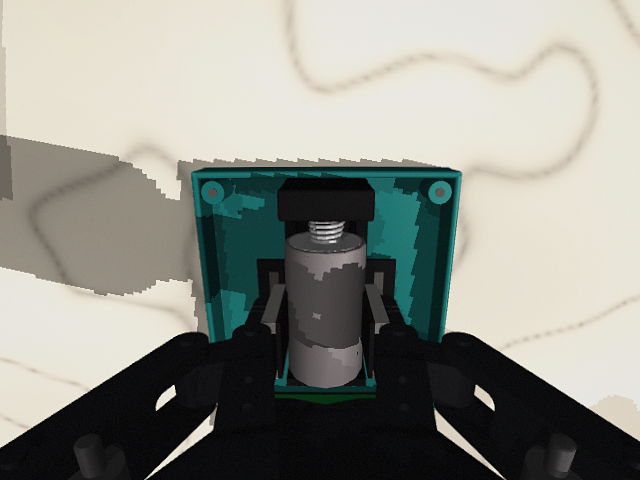

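The cell is level between spring and plate, its top ridge at about 49.3 to 49.8 mm against 49 seated. I'll press down a little to find the floor.

```bash
python3 -m crank '[[0.05,0,0,0,0,0,2.5],[0.08,0,0,0,0,0,2.5],[0.08,0,0,0,0,0,2.5]]'; python3 st.py;  python3 -m crank '[[0.04,-0.02,0,0,0,0,2.5],[0.04,-0.02,0,0,0,0,2.5]]'; python3 st.py
```

```text
clock: 16.7
position: [0.603, -0.1425, 0.026]
ee_rot: [-0.453, 0.551, -0.446, -0.54]
contact_force: [9.8, 1.3, 3.8]
width: 0.0301
t 16.7 flat mm [-37.27  -1.08  31.43] tilt 1.01 yaw-m -0.1 F meter [ 9.89 -0.68  3.76] w 0.0301
q [-0.3467  0.5053  1.6972  0.0052  0.921  -2.1141] eff [-2.350e+00 -4.592e+01 -1.164e+01 -1.300e+00  3.130e+00  2.000e-02] M [ 0.2  -1.57  0.04]
F from tau1 ~ 9.1
clock: 16.95
position: [0.6031, -0.1424, 0.0255]
ee_rot: [-0.453, 0.551, -0.446, -0.541]
contact_force: [10.6, 1.5, 4.0]
width: 0.0297
t 16.95 flat mm [-37.15  -0.98  31.  ] tilt 0.99 yaw-m -0.09 F meter [10.74 -0.56  3.95] w 0.0297
q [-0.3465  0.506   1.6973  0.0051  0.9206 -2.114 ] eff [-2.320e+00 -4.593e+01 -1.172e+01 -1.280e+00  3.080e+00  2.000e-02] M [ 0.17 -1.54 -0.03]
F from tau1 ~ 9.0
```

```bash
python3 top.py w11.png; python3 cellfit.py w11.npz
```

```text
t 17.0 flat mm [-37.16  -1.    30.98] tilt 0.99 yaw-m -0.1 F meter [11.   -0.55  4.16] w 0.0302
-36 ridge z [44.9 48.5] 441
-30 ridge z [48.2 48.9] 247
-24 ridge z [48.2 49. ] 240
-18 ridge z [48.1 48.8] 231
-12 ridge z [48.1 48.8] 227
-6 ridge z [48.1 48.9] 214
0 ridge z [48.2 48.9] 211
6 ridge z [48.2 48.9] 198
12 ridge z [48.2 49. ] 185
18 ridge z [48.2 48.9] 175
case rim z [19.1 20.  25.2]
spring wall z (41) [40.  40.6 41. ]
9779 y range [-0.02848334 -0.02571005  0.00925043  0.03360657  0.03591757]
x0,z0,slope x,z [-0.0062 -0.0002  0.0157  0.0013] rms 0.0005021304984679369
flat y pct [0.02474232 0.02770974 0.03017723 0.03064064 0.03497627]
```

```bash
python3 -m crank '[[0.05,0,0,0,0,0,2.5],[0.05,0,0,0,0,0,2.5]]'; python3 st.py;  python3 -m crank '[[0.05,0,0,0,0,0,2.5],[0.05,0,0,0,0,0,2.5]]'; python3 st.py
```

```text
clock: 17.25
position: [0.6032, -0.1424, 0.0255]
ee_rot: [-0.453, 0.552, -0.446, -0.54]
contact_force: [9.9, 0.9, 6.1]
width: 0.03
t 17.25 flat mm [-37.1   -1.    30.97] tilt 1.01 yaw-m -0.09 F meter [ 9.86 -1.03  6.15] w 0.03
q [-0.3464  0.5059  1.6974  0.0051  0.9202 -2.114 ] eff [-2.370e+00 -4.455e+01 -1.143e+01 -1.280e+00  2.840e+00  1.000e-02] M [ 0.23 -1.44 -0.01]
F from tau1 ~ 9.2
clock: 17.5
position: [0.6031, -0.1424, 0.0254]
ee_rot: [-0.453, 0.552, -0.446, -0.54]
contact_force: [8.4, 1.6, 8.9]
width: 0.0304
t 17.5 flat mm [-37.13  -1.01  30.9 ] tilt 1.01 yaw-m -0.09 F meter [ 8.55 -0.09  8.86] w 0.0304
q [-0.3465  0.5059  1.6976  0.0051  0.9199 -2.114 ] eff [-2.400e+00 -4.302e+01 -1.114e+01 -1.270e+00  2.570e+00  2.000e-02] M [ 0.32 -1.37 -0.01]
F from tau1 ~ 9.3
```

Floor reached: z is blocked and Fz is rising. Now I'll ease the nub onto the contact plate while keeping slight down pressure.

```bash
python3 -m crank '[[-0.03,-0.08,0,0,0,0,2.5],[-0.03,-0.15,0,0,0,0,2.5],[-0.03,-0.15,0,0,0,0,2.5]]'; python3 st.py;  python3 -m crank '[[0,-0.06,0,0,0,0,2.5],[0,-0.06,0,0,0,0,2.5]]'; python3 st.py
```

```text
clock: 17.88
position: [0.6033, -0.1423, 0.0254]
ee_rot: [-0.452, 0.551, -0.446, -0.541]
contact_force: [6.3, 0.3, 9.0]
width: 0.0303
t 17.875 flat mm [-36.99  -1.    30.98] tilt 0.85 yaw-m -0.06 F meter [ 6.23 -0.92  9.  ] w 0.0303
q [-0.3456  0.5072  1.6951  0.0036  0.9237 -2.1127] eff [-1.280e+00 -4.303e+01 -1.215e+01 -7.100e-01  2.000e+00  2.000e-02] M [ 0.09 -0.97  0.02]
F from tau1 ~ 5.0
clock: 18.12
position: [0.6034, -0.1423, 0.0254]
ee_rot: [-0.452, 0.551, -0.447, -0.541]
contact_force: [5.3, 0.2, 10.6]
width: 0.03
t 18.125 flat mm [-36.8   -0.99  30.99] tilt 0.81 yaw-m -0.06 F meter [ 5.26 -0.89 10.6 ] w 0.03
q [-0.3452  0.5077  1.694   0.0032  0.9249 -2.1122] eff [-1.000e+00 -4.280e+01 -1.239e+01 -5.500e-01  1.780e+00  3.000e-02] M [ 0.01 -0.83  0.05]
F from tau1 ~ 3.9
```

```bash
python3 -m crank '[[-0.04,-0.05,0,0,0,0,2.5],[-0.06,-0.1,0,0,0,0,2.5],[-0.06,-0.1,0,0,0,0,2.5]]'; python3 st.py;  python3 -m crank '[[0,-0.06,0,0,0,0,2.5],[0,-0.06,0,0,0,0,2.5]]'; python3 st.py
```

```text
clock: 18.5
position: [0.6039, -0.1422, 0.0255]
ee_rot: [-0.451, 0.551, -0.447, -0.542]
contact_force: [6.4, -0.6, 7.5]
width: 0.03
t 18.5 flat mm [-36.28  -0.97  31.07] tilt 0.74 yaw-m -0.04 F meter [ 6.16 -1.86  7.46] w 0.03
q [-0.3445  0.5087  1.692   0.0026  0.9271 -2.1114] eff [ -0.62 -44.38 -13.06  -0.36   1.85   0.05] M [-0.13 -0.79  0.04]
F from tau1 ~ 2.4
clock: 18.75
position: [0.6041, -0.1421, 0.0254]
ee_rot: [-0.451, 0.55, -0.447, -0.542]
contact_force: [5.3, -0.2, 8.4]
width: 0.0301
t 18.75 flat mm [-36.15  -0.97  31.08] tilt 0.69 yaw-m -0.03 F meter [ 5.19 -1.23  8.35] w 0.0301
q [-3.4410e-01  5.0920e-01  1.6909e+00  2.1000e-03  9.2850e-01 -2.1110e+00] eff [ -0.26 -44.06 -13.35  -0.17   1.59   0.06] M [-0.17 -0.67  0.1 ]
F from tau1 ~ 1.0
```

```bash
python3 -m crank '[[-0.01,-0.05,0,0,0,0,2.5],[-0.02,-0.1,0,0,0,0,2.5],[-0.02,-0.1,0,0,0,0,2.5]]'; python3 st.py;  python3 -m crank '[[0,-0.06,0,0,0,0,2.5],[0,-0.06,0,0,0,0,2.5]]'; python3 st.py; python3 top.py w12.png
```

```text
clock: 19.12
position: [0.6044, -0.142, 0.0254]
ee_rot: [-0.451, 0.55, -0.447, -0.542]
contact_force: [4.3, -1.3, 7.3]
width: 0.03
t 19.125 flat mm [-35.79  -0.94  31.11] tilt 0.61 yaw-m -0.02 F meter [ 3.93 -2.12  7.29] w 0.03
q [-3.4350e-01  5.1010e-01  1.6891e+00  1.5000e-03  9.3060e-01 -2.1101e+00] eff [  0.2  -44.32 -13.85   0.07   1.37   0.07] M [-0.25 -0.57  0.06]
F from tau1 ~ -0.8
clock: 19.38
position: [0.6045, -0.142, 0.0254]
ee_rot: [-0.45, 0.55, -0.447, -0.543]
contact_force: [2.4, -1.5, 8.2]
width: 0.0305
t 19.375 flat mm [-35.69  -0.93  31.13] tilt 0.56 yaw-m -0.01 F meter [ 2.08 -1.93  8.24] w 0.0305
q [-3.4320e-01  5.1060e-01  1.6881e+00  1.0000e-03  9.3190e-01 -2.1096e+00] eff [  0.55 -44.02 -14.14   0.25   1.12   0.06] M [-0.32 -0.43  0.03]
F from tau1 ~ -2.1
t 19.425 flat mm [-35.66  -0.93  31.15] tilt 0.56 yaw-m -0.01 F meter [ 2.93 -1.57  8.67] w 0.0303
-36 ridge z [40.7 48.2] 440
-30 ridge z [48.1 49. ] 261
-24 ridge z [48.1 48.9] 239
-18 ridge z [48.  48.8] 233
-12 ridge z [47.9 48.7] 226
-6 ridge z [48.  48.7] 218
0 ridge z [48.1 48.7] 216
6 ridge z [48.2 48.8] 202
12 ridge z [48.1 48.8] 188
18 ridge z [48.  48.7] 176
case rim z [19.2 20.  24.2]
spring wall z (41) [40.  40.5 41. ]
```

Seated and level, with little axial load left. Unload the press and open.

```bash
python3 -m crank '[[-0.05,0,0,0,0,0,2.5],[-0.06,0,0,0,0,0,4],[-0.06,0,0,0,0,0,5.2],[-0.06,0,0,0,0,0,5.2],[-0.06,0,0,0,0,0,5.2]]' 20; python3 st.py; python3 top.py w13.png
```

```text
clock: 20.05
position: [0.6016, -0.1398, 0.0233]
ee_rot: [-0.45, 0.547, -0.448, -0.546]
contact_force: [-0.1, -0.5, -0.2]
width: 0.0522
t 20.05 flat mm [-38.03   1.78  29.24] tilt 0.19 yaw-m -0.04 F meter [-0.18 -0.43 -0.18] w 0.0522
q [-0.3421  0.5126  1.6909  0.0026  0.9356 -2.1091] eff [-2.000e-02 -4.943e+01 -1.867e+01  1.000e-02  0.000e+00 -0.000e+00] M [-0.01  0.06  0.  ]
F from tau1 ~ 0.1
t 20.1 flat mm [-37.85   1.69  29.37] tilt 0.21 yaw-m -0.04 F meter [ 0.06 -0.35 -0.05] w 0.0521
-36 ridge z [40.9 48.3] 461
-30 ridge z [48.2 48.9] 266
-24 ridge z [48.2 48.9] 252
-18 ridge z [48.2 49. ] 238
-12 ridge z [48.3 49.1] 231
-6 ridge z [48.3 49. ] 222
0 ridge z [48.3 49.1] 218
6 ridge z [48.5 49.2] 204
12 ridge z [48.5 49.3] 196
18 ridge z [48.7 49.3] 187
case rim z [19.1 20.  25.2]
spring wall z (41) [40.  40.5 41. ]
```

View pics/w13.png

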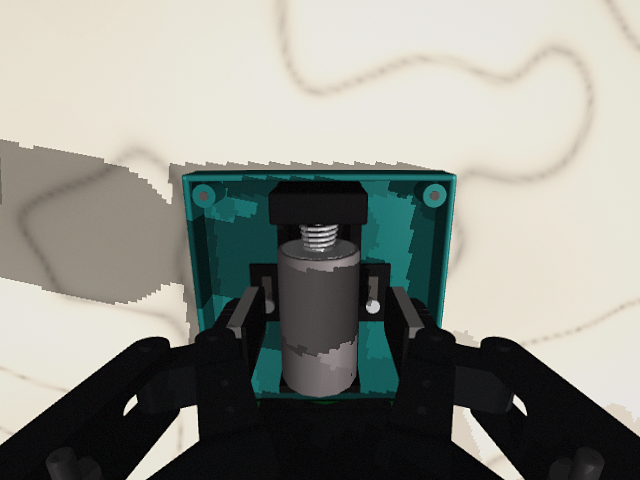

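Released: the cell stays at (318,315) between spring and plate. Now back off straight up.

```bash
python3 -m crank '[[-1,0,0,0,0,0,5.2],[-4,0,0,0,0,0,5.2],[-8,0,0,0,0,0,5.2],[-12,0,0,0,0,0,5.2],[-12,0,0,0,0,0,5.2]]'; python3 -m crank '[[0,5,0,0,0,0,5.2],[0,9,0,0,0,0,5.2],[0,9,0,0,0,0,5.2],[0,9,0,0,0,0,5.2]]'
python3 - <<'E'
from h import *
im=grab('wrist','w14.png'); t=grab('top','t14.png'); grab('side','s14.png')
cv2.imwrite('pics/t14c.png',np.hstack([cv2.resize(np.clip(t['color'][180:290,345:445]*1.6,0,255).astype('u1'),(400,440),interpolation=cv2.INTER_CUBIC),cv2.resize(np.clip(cv2.imread('pics/s14.png')[240:315,305:425]*1.6,0,255).astype('u1'),(400,440))]))
for n,i in(('wrist',im),('top',t)):
    g=np.mgrid[0:480,150:480].reshape(2,-1).T; px=g[:,::-1]; P=depthpt(i,px); M=np.array([mfr(p) for p in P])
    k=(M[:,2]>.040)&(M[:,2]<.056)&(M[:,0]>-.043)&(M[:,0]<.03)&(abs(M[:,1])<.03); Q=M[k]; print(n,k.sum())
    if k.sum()>50:
        print(cv2.minAreaRect(Q[:,:2].astype(np.float32)),'y med',np.median(Q[:,1]))
        for x in range(-36,30,6):
            kk=(abs(Q[:,0]-x/1000)<.003)
            if kk.sum()>4: print(x,(1000*np.percentile(Q[kk,2],[80,95])).round(1),(1000*np.median(Q[kk,1])).round(1))
    k=(M[:,0]>-.056)&(M[:,0]<-.047)&(abs(M[:,1])<.016); print('spring wall z (41)',(1000*np.percentile(M[k,2],[50,80])).round(1),'y',M[k,1].mean())
E
```

```text
clock: 20.72
position: [0.6043, -0.1409, 0.1485]
ee_rot: [-0.451, 0.55, -0.447, -0.542]
contact_force: [-0.2, -0.6, -0.6]
width: 0.052
clock: 21.22
position: [0.5139, -0.1576, 0.1434]
ee_rot: [-0.451, 0.547, -0.448, -0.545]
contact_force: [0.7, 0.1, 0.2]
width: 0.0519
wrist 2383
((-0.007010366767644882, -0.0007237093523144722), (0.060093410313129425, 0.02917485311627388), 0.7448242902755737) y med -0.0005024016885798914
-36 [47.2 48.1] -0.4
-30 [48.  48.6] -0.4
-24 [47.9 48.7] -0.5
-18 [48.  48.7] -0.5
-12 [48.  48.8] -1.3
-6 [48.1 48.7] 0.3
0 [48.3 48.9] -0.5
6 [48.2 49. ] -1.3
12 [48.1 48.9] -0.6
18 [48.3 49. ] 0.2
24 [48.3 48.7] -1.0
spring wall z (41) [40.5 41. ] y -1.5866581663494683e-05
top 374
((-0.008781425654888153, 0.000679774209856987), (0.06585381925106049, 0.028885338455438614), 0.5765703916549683) y med 0.0016756137735582733
-36 [47.6 48.8] 1.3
-30 [47.3 49.4] 1.1
-24 [47.7 49.6] 2.3
-18 [47.  48.1] 0.9
-12 [47.6 50. ] 2.5
-6 [47.6 49.1] 2.4
0 [47.8 49.9] 1.4
6 [47.8 49.4] 1.8
12 [48.7 50.1] 1.2
18 [47.4 49.2] 2.2
24 [48.7 50. ] 3.6
spring wall z (41) [40.  41.7] y 0.0012660070034491973
```

View pics/w14.png

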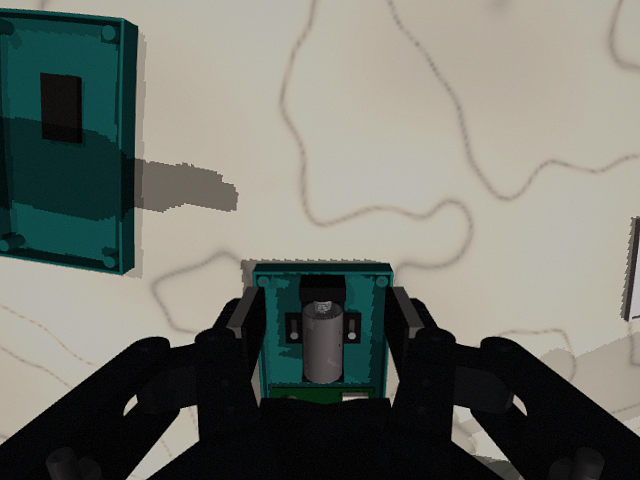

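View pics/t14c.png

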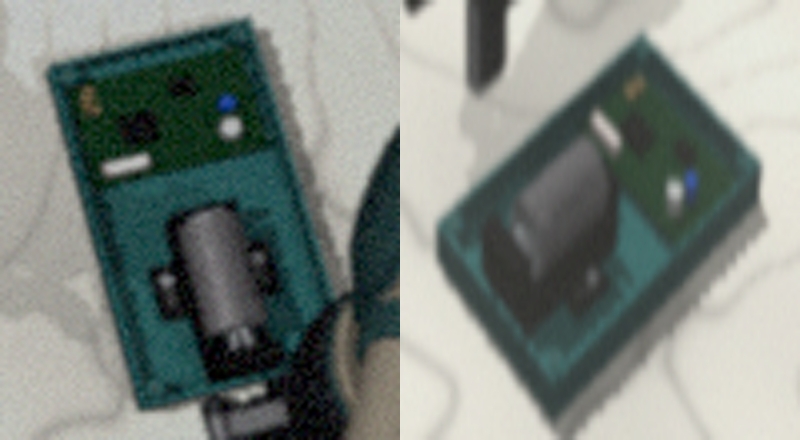

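The wrist view shows the cell at (323,343), level to about 0.3° and on the holder's middle line, with the spring at (322,308). The bystanders look undisturbed and the gripper is clear. Handing in.

```bash
python3 -c "
from rig import manip
manip.sign_off(); print(manip.get_state()['clock'])"
```

```text
the job is handed in; nothing more can be done
the job is handed in; nothing more can be done
```

The D cell is seated in the holder with its nub against the contact plate, and I've handed the job in at about 21.4 s on the clock. I gripped it in the tray and pressed its flat end on the spring, tilted about 20° nub up. I then pushed the spring in about 4 mm, turned the nub end down behind the plate, pressed the cell to the floor, let go and backed off.

**Last checks:**
- **Height and level:** the cell's top measured about 48.2 mm along its whole length, against 49 mm nominal. It was level within about 0.3°.
- **Sideways:** the cell's axis was within about 0.5 mm of the holder's middle line.
- **Forces:** the spring push peaked at about 12 N and the press on the floor at about 10 N at the wrist. After release the sensor read near zero and the gripper was clear.
- **Bystanders:** I kept the arm clear of the small cell, jar, tube rack and cover, and saw no sign they moved. I did not measure their positions afterwards.

**What disagreed or went wrong:**
- **Joint 6 limit:** during the first approach at 25° of tilt, joint 6 read -2.704 against its -2.70 limit. The moves were clipped, so I changed to 20°. I can't tell whether that reading counts as passing the range.
- **Plate touch:** the first attempt to lower the nub end touched the top of the contact plate with about 4 N. I backed off and pushed the spring in farther before trying again.
- **Force readings:** the wrist sensor and the joint-torque estimate differed by a few newtons (up to about 5).
- **Camera calibration:** the top camera's depth put the cell and holder about 1.5 to 2 mm to one side of the wrist camera's reading, which is within the stated calibration.

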